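Proof-load the printed spare links and start the timer

TASK

Put every orange printed link that is lying on the bench under proof load, each in a lane of its own on the pull rig: lay it with the T-head hooked beyond the jaws and the eye on the draw block, push a pin down through both until its head rests on the link, then pull the blue gauge back by its black handle until the middle of the red band on the rod is at the tube's mouth, and leave it braked there; never pull a gauge beyond the band. When all are under load, wind the timer's key clockwise to the red mark. Leave the multimeter, the bowl and the screwdriver where they are.

Things in the scene. Friction and masses are not known exactly. Their poses are not given: they have to be found in the camera images.
- rig: fixed plywood board 330 x 235 x 12 mm; origin under lane b. Lanes a, b, c at y -80, 0, +80 mm, each along x, pulled to -x. Anchor at each far (+x) end: flat seat, top 40 mm above the bench, x 78 to 140 mm; on it two jaws 22 mm high, x 81 to 95 mm, 22 mm slot between them. The T-head goes beyond the jaws and catches on their +x faces (x 95). From seat to draw block the lane is open underneath
- handle_a (a point): lane a: centre of the top of the black handle, 18 mm in x, 24 mm in y, from 43 to 85 mm above the bench, fixed on the blue gauge housing (tube 26 mm across, 100 mm long), 51 mm to -x of the tube's mouth. The housing slides 0 to 95 mm to -x on rails (starts 0 to 10 mm back); a brake of about 8 N holds it wherever it is left, even against the spring
- gauge_a (a joint): lane a: how far in m the white spring rod is drawn out of the tube's +x mouth, 0 to 0.080, spring 100 N/m; it springs back to 0 unless its draw block is held. Black rings every 10 mm; the red band, 10 mm wide, is centred on the mouth at 0.050 (5 N), the load wanted
- hole_a (a point): lane a: centre of the upper mouth of the upright through hole (10 mm wide, chamfered) in the steel draw block on the rod's end. Block 26 x 26 mm, from 18 to 40 mm above the bench. The link's eye lies on top of it, level with the seat
- handle_b (a point): lane b: as handle_a. With the rod fully in, the handle is 81 mm to -x of its lane's hole. The first 9 to 19 mm of pull only take up slack, until the link's T-head meets the jaws; then the rod draws out mm for mm
- gauge_b (a joint): lane b: how far in m the white spring rod is drawn out of the tube's +x mouth, 0 to 0.080, spring 100 N/m; it springs back to 0 unless its draw block is held. Black rings every 10 mm; the red band, 10 mm wide, is centred on the mouth at 0.050 (5 N), the load wanted
- hole_b (a point): lane b: centre of the upper mouth of the upright through hole (10 mm wide, chamfered) in the steel draw block on the rod's end. Block 26 x 26 mm, from 18 to 40 mm above the bench. The link's eye lies on top of it, level with the seat
- handle_c (a point): lane c: as handle_a. With the housing fully forward (+x) the handle stands at x -60 mm on the board, and the draw block's hole at x +21 mm if the rod is in
- gauge_c (a joint): lane c: how far in m the white spring rod is drawn out of the tube's +x mouth, 0 to 0.080, spring 100 N/m; it springs back to 0 unless its draw block is held. Black rings every 10 mm; the red band, 10 mm wide, is centred on the mouth at 0.050 (5 N), the load wanted
- hole_c (a point): lane c: centre of the upper mouth of the upright through hole (10 mm wide, chamfered) in the steel draw block on the rod's end. Block 26 x 26 mm, from 18 to 40 mm above the bench. The link's eye lies on top of it, level with the seat
- link1: orange printed link lying flat, 118 mm long, 10 mm thick, 30 g; may be absent. Origin: centre of the eye, on the underside; x runs from there to the T-head. Eye 28 mm across, its hole 11 mm; shank 16 mm wide; T-head 40 mm wide in y, x 90 mm (shoulder) to 104 mm. Balances at about x 50 mm. Both faces alike
- link2: orange printed link lying flat, 118 mm long, 10 mm thick, 30 g; may be absent. Origin: centre of the eye, on the underside; x runs from there to the T-head. Eye 28 mm across, its hole 11 mm; shank 16 mm wide; T-head 40 mm wide in y, x 90 mm (shoulder) to 104 mm. Balances at about x 50 mm. Both faces alike
- link3: orange printed link lying flat, 118 mm long, 10 mm thick, 30 g; may be absent. Origin: centre of the eye, on the underside; x runs from there to the T-head. Eye 28 mm across, its hole 11 mm; shank 16 mm wide; T-head 40 mm wide in y, x 90 mm (shoulder) to 104 mm. Balances at about x 50 mm. Both faces alike
- rack: fixed wooden block 100 x 100 x 42 mm that holds four pins upright in holes 36 mm deep at x, y = +-25 mm. Origin: centre of its underside
- pin1: steel pin 64 mm long, 45 g. Origin: its tip; z towards the head. Shaft 8 mm across, 34 mm long, the last 6 mm tapered; red round head 16 mm across, z 34 to 64 mm. In the rack it stands tip down, tip 8 mm above the bench; home in a lane its head rests on the link, tip 16 mm above the bench. One pin is spare
- pin2: steel pin 64 mm long, 45 g. Origin: its tip; z towards the head. Shaft 8 mm across, 34 mm long, the last 6 mm tapered; red round head 16 mm across, z 34 to 64 mm. In the rack it stands tip down, tip 8 mm above the bench; home in a lane its head rests on the link, tip 16 mm above the bench. One pin is spare
- pin3: steel pin 64 mm long, 45 g. Origin: its tip; z towards the head. Shaft 8 mm across, 34 mm long, the last 6 mm tapered; red round head 16 mm across, z 34 to 64 mm. In the rack it stands tip down, tip 8 mm above the bench; home in a lane its head rests on the link, tip 16 mm above the bench. One pin is spare
- pin4: steel pin 64 mm long, 45 g. Origin: its tip; z towards the head. Shaft 8 mm across, 34 mm long, the last 6 mm tapered; red round head 16 mm across, z 34 to 64 mm. In the rack it stands tip down, tip 8 mm above the bench; home in a lane its head rests on the link, tip 16 mm above the bench. One pin is spare
- timer: fixed wind-up bench timer, white, 80 mm across, 30 mm high, grey dial, black ticks. Origin: centre of its underside
- key (a joint): how far in rad the timer's key is wound, clockwise from above, 0 to 5.24 (60 minutes); starts at 0 to 0.8. Sprung, but stays where it is left. At 0 the key's white pointer shows to the timer's -x; the dial's wide red mark (45 minutes) is at 3.93. Winding takes about 0.13 N m
- key_grip (a point): on the key's axis, at the top of its black bar; x lies along the bar, away from the pointer, and turns with it. Bar 46 mm long, 12 mm wide, from 39 to 69 mm above the bench
- meter: yellow multimeter 190 x 90 x 40 mm, a bystander
- bowl: small dark red bowl, 100 mm across, 45 mm tall, a bystander
- driver: green screwdriver 190 mm long, a bystander

How it is judged (in metres and radians):
On the way, in this order (a step that is already met when the one before it is completed fails the run):
1. every link present is pinned in a lane whose gauge stands at the red band (((distance between link1 and hole_a below 0.009 m and value of joint gauge_a between 0.044 and 0.056 m) or (distance between link1 and hole_b below 0.009 m and value of joint gauge_b between 0.044 and 0.056 m) or (distance between link1 and hole_c below 0.009 m and value of joint gauge_c between 0.044 and 0.056 m)) and ((distance between link2 and hole_a below 0.009 m and value of joint gauge_a between 0.044 and 0.056 m) or (distance between link2 and hole_b below 0.009 m and value of joint gauge_b between 0.044 and 0.056 m) or (distance between link2 and hole_c below 0.009 m and value of joint gauge_c between 0.044 and 0.056 m)) and ((distance between link3 and hole_a below 0.009 m and value of joint gauge_a between 0.044 and 0.056 m) or (distance between link3 and hole_b below 0.009 m and value of joint gauge_b between 0.044 and 0.056 m) or (distance between link3 and hole_c below 0.009 m and value of joint gauge_c between 0.044 and 0.056 m)) and ((horizontal distance between link1 and pin1 below 0.008 m and height (world z) of pin1 below 0.022 m) or (horizontal distance between link1 and pin2 below 0.008 m and height (world z) of pin2 below 0.022 m) or (horizontal distance between link1 and pin3 below 0.008 m and height (world z) of pin3 below 0.022 m) or (horizontal distance between link1 and pin4 below 0.008 m and height (world z) of pin4 below 0.022 m)) and ((horizontal distance between link2 and pin1 below 0.008 m and height (world z) of pin1 below 0.022 m) or (horizontal distance between link2 and pin2 below 0.008 m and height (world z) of pin2 below 0.022 m) or (horizontal distance between link2 and pin3 below 0.008 m and height (world z) of pin3 below 0.022 m) or (horizontal distance between link2 and pin4 below 0.008 m and height (world z) of pin4 below 0.022 m)) and ((horizontal distance between link3 and pin1 below 0.008 m and height (world z) of pin1 below 0.022 m) or (horizontal distance between link3 and pin2 below 0.008 m and height (world z) of pin2 below 0.022 m) or (horizontal distance between link3 and pin3 below 0.008 m and height (world z) of pin3 below 0.022 m) or (horizontal distance between link3 and pin4 below 0.008 m and height (world z) of pin4 below 0.022 m))), for 0.3 s.
2. then the timer's key is wound to the red mark (value of joint key between 3.72 and 4.14 rad), for 0.3 s.
At the end, for the whole second after the job is handed in: Each link present lies in a lane, eye within 9 mm of the mouth of the draw block's hole, a pin down through both (tip under 22 mm above the bench, within 8 mm of the eye's middle), that gauge drawn out 44 to 56 mm, all still; the key at 3.72 to 4.14 rad (red mark 3.93) (all of step 1 and all of step 2 and linear speed of each of link1, link2, link3 below 0.01 m/s); the robot touches nothing.
It fails at once if a gauge is pulled well beyond the red band (more than 64 mm) (value of joint any of gauge_a, gauge_b, gauge_c above 0.064 m).
It fails at once if the multimeter, the bowl or the screwdriver is moved more than 30 mm (distance of any of meter, bowl, driver from where it was at the start of the episode above 0.03 m).
Of link1, link2, link3 only 2 to 3 are there at a start; the rules pass over those that are not, and their reading is None.
At some moment in a run one of link1, link2, link3 may be knocked a few centimetres aside while the robot is not near it.
Once in a run the grip may slacken for a moment while it holds something.
It also fails if it takes over 210 s, if anything falls off the work surface, if the arm or the gripper's body presses on something with over 40 N, if the wrist force passes 120 N, or if a joint passes its speed limit or range.

ROBOT

A 7-joint arm with a two-finger parallel gripper is mounted at the origin on the work surface. World frame = base frame: x ahead of the robot, y to its left, z up, the work surface at z = 0. Lengths are in mm, angles in rad, forces in N, time in s.
With the tool pointing down it reaches from about 400 to 875 mm from the base axis. Payload 4.4 kg.
Tool frame: the origin (TCP) lies on the centre line of the jaws, within the pads' length; the fingertips stand 14 mm ahead of it and the grasp point (between the pads) lies 5 mm behind it (tips_ahead is the distance from the TCP to the fingertips, in mm); z points along the fingers, y is the line along which they close (so a half turn about z gives the same grasp; the last joint's range is limited). The gripper opens to 85 mm and grips with 20 to 120 N. Pads are 22 mm wide; open, the fingers measure 114 mm over their backs; the gripper's body (76 mm by 85 mm) begins 54 mm behind the grasp point. The pads swing forward as they close: fully open they stand 13 mm farther back than shut.
Start: joints at [-1.374, 0.628, 0.038, 1.517, -0.027, 0.996, -0.02], TCP at [168.835, 627.704, 210.213] pointing down, gripper open.
Joint ranges: [-3.06, 3.06], [-0.37, 2.12], [-1.25, 1.32], [0.18, 2.47], [-1.1, 4.24], [0.23, 1.98], [-2.94, 2.94]. Speed limits (rad/s): [2.57, 2.57, 3.14, 3.14, 3.14, 3.14, 3.14].

INTERFACE

Orientations are given as [roll, pitch, yaw] about the fixed x, y, z axes, in that order (R = Rz(yaw) Ry(pitch) Rx(roll)).
In Python, from cell import * gives the robot as it stands.
- The arm moves only by the tool move_arm, never from a script. Its argument "rows" is text: rows parted by semicolons, each of 7 numbers parted by spaces: the shift along the tool's x, y, z scaled (see below), then the turn, a rotation vector about the tool's x, y, z scaled (see below), then the closure, from -1 (fully open) to 1 (shut). A call has 1 to 12 rows; each row is the pose to reach, as a shift and turn from the pose commanded when the call began, along the tool's axes at that moment; what a row does not reach only later rows make up. The controller multiplies each number of a shift by 0.3 m and each number of a turn by pi/2 rad. A row lasts 1/12 s, in which the tool goes at most 41.7 mm and 7.16 degrees, less where a joint would pass 70% of its speed; a pose out of reach is approached as far as the arm can. A call with a number of a shift or a turn outside -1 to 1 is refused whole. A call with a gripper value outside its range is refused whole. The fingers move at their own pace and stop on an object; the grip force is fixed at half the most. Time passes only in rows, so rows that repeat a pose let the fingers close. It gives the time, the measured TCP pose, the force, the opening and the grip force at its end, in the units of the state.
- read_state(): the state, without advancing time (a new reading comes with each control period).
- get_image(name): name is "side" or "top"; returns a dict with "img" (480x640x3 uint8, red, green, blue), "vfov" (degrees; the focal length in pixels is half the picture's height over the tangent of half this angle, whatever the lens; pixels are square), "cx", "cy" (the principal point, pixels), "extrinsics" (4x4, takes a point from camera to world coordinates). Camera axes: x right, y up, looking along -z (the intrinsics and any distortion apply to the point x, -y, -z); pixel columns grow to the right and rows downward; lengths in mm; the calibration is good to about 2 mm. A picture is of the moment at which its call begins. There is no depth.
- finish_job(): hands the job in; it is judged then, once.
The state is a dict: "clock": time; "qpos": joint angles; "qd": joint speeds; "tau": joint torques, N m; "eef_pos": TCP position; "tool_rot": TCP orientation; "force": force on the tool from outside, world axes, zero at the start; "torque": the same for the moment, N m; "width": finger opening in mm; "gripper_force": force on a finger pad.
Only numpy, scipy, OpenCV 4.12 (cv2) and the standard library are available. Lean on these libraries where they do the work, as an engineer would, in place of code of your own. Each camera call takes 0.05 s, during which the arm holds its last target. There are 200 camera calls.

## Working session

There is one attempt and no reset: what is moved stays moved. The work goes in short steps, Python scripts to look and compute and a tool call to move; the robot and the scene stay as the last step left them, time stands still between calls to the robot, and variables do not carry over. Pictures are saved under pics/ and viewed, at most 14 in all, crops included, and the job is handed in when it is done.

Besides the shell and the picture viewer there is one more tool, called after "Call:" in YAML: its name, and indented under it one key for each argument. move_arm: Moves the arm, as the interface text tells. Its arguments: {"type":"object","properties":{"rows":{"type":"string"}},"required":["rows"]}

```bash
ls; mkdir -p pics; python3 - <<'E'
from cell import *
import cv2
s=read_state();print(s)
for n in("side","top"):
    d=get_image(n);cv2.imwrite(f"pics/{n}0.png",d["img"][:,:,::-1]);print(n,{k:v for k,v in d.items() if k!="img"})
E
```

```text
pics
{'clock': 0.0, 'qpos': array([-1.37384224,  0.62932266,  0.03842632,  1.51836599, -0.02700746,
        0.99627639, -0.01998018]), 'qd': array([ 0.00040167,  0.00017649, -0.0008664 ,  0.00038475, -0.00188814,
       -0.00099849, -0.0030522 ]), 'tau': array([-6.26925048e-04, -5.63382411e+01,  1.22588307e+00, -1.93451339e+01,
        1.09504117e-02,  1.00495797e-02,  2.40972673e-05]), 'eef_pos': array([168.62288429, 627.07033543, 209.30467578]), 'tool_rot': array([-3.13973766e+00,  7.63074207e-06,  2.87886702e+00]), 'force': array([-0.65926503, -0.07011041,  0.25091323]), 'torque': array([-0.0172775 ,  0.06215207, -0.00491206]), 'gripper_force': 0.0, 'width': 85.36633838372704}
side {'vfov': 48.33914092378737, 'cx': 312.89167411621395, 'cy': 235.01367629983045, 'extrinsics': array([[-9.99456063e-01,  6.53132983e-03, -3.23252138e-02,
         4.70837444e+02],
       [-2.76356782e-02, -7.00746253e-01,  7.12875135e-01,
         7.27834833e+02],
       [-1.79957498e-02,  7.13380706e-01,  7.00545589e-01,
         7.94841609e+02],
       [ 0.00000000e+00,  0.00000000e+00,  0.00000000e+00,
         1.00000000e+00]])}
top {'vfov': 51.82953324148055, 'cx': 318.6851353674174, 'cy': 239.24132802572885, 'extrinsics': array([[ 7.58746392e-02,  9.75871740e-01, -2.04737361e-01,
         3.04035296e+02],
       [-9.97110258e-01,  7.50326636e-02, -1.18841287e-02,
        -2.14090491e+01],
       [ 3.76460420e-03,  2.05047427e-01,  9.78744798e-01,
         1.06034332e+03],
       [ 0.00000000e+00,  0.00000000e+00,  0.00000000e+00,
         1.00000000e+00]])}
```

View pics/top0.png

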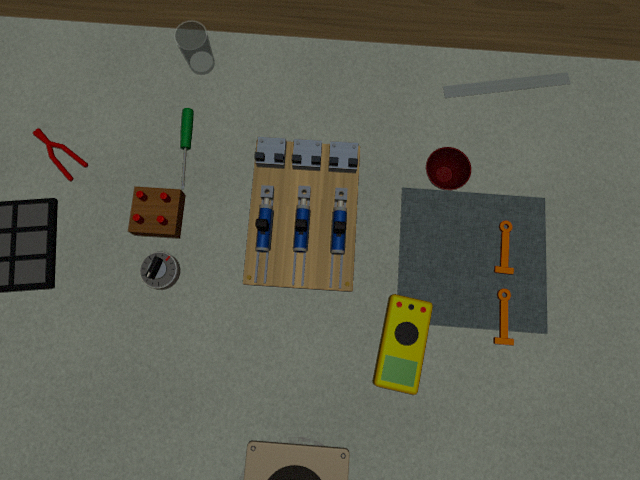

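View pics/side0.png

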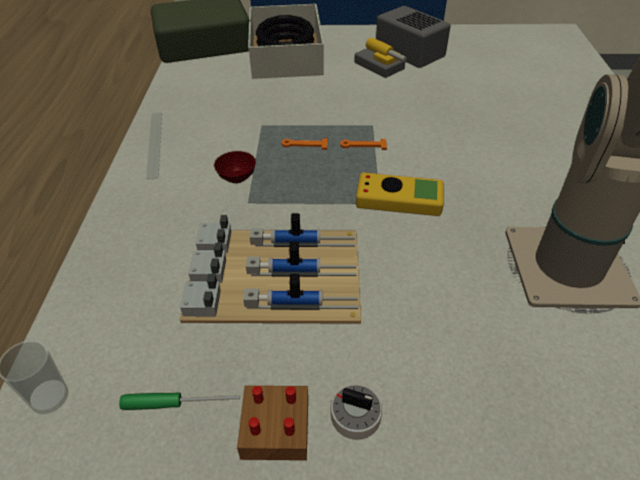

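Top view: rig at about (300,215) px, rack (157,212), timer (160,270), two links with eyes at (505,226) and (504,294), heads towards the robot. Side view shows the same; there is no third link. Now I'll measure.

```bash
cat > h.py <<'E'
from cell import *
import cv2, numpy as np
from scipy.spatial.transform import Rotation as Rot
class Cam:
    def __init__(s,n):
        d=get_image(n);s.img=d["img"];s.hsv=cv2.cvtColor(s.img,cv2.COLOR_RGB2HSV)
        s.f=240/np.tan(np.radians(d["vfov"]/2));s.c=np.array([d["cx"],d["cy"]]);s.E=d["extrinsics"]
    def ray(s,p):
        u=(np.asarray(p,float)-s.c)/s.f
        v=s.E[:3,:3]@np.array([u[0],-u[1],-1]);return s.E[:3,3],v
    def at(s,p,z):
        o,v=s.ray(p);return o+v*(z-o[2])/v[2]
    def px(s,P):
        q=s.E[:3,:3].T@(np.asarray(P,float)-s.E[:3,3]);return s.c+s.f*np.array([q[0],-q[1]])/-q[2]
    def mask(s,lo,hi):
        return cv2.inRange(s.hsv,np.array(lo),np.array(hi))
    def blobs(s,m,amin=8,roi=None):
        if roi is not None:
            k=np.zeros_like(m);x0,y0,x1,y1=roi;k[y0:y1,x0:x1]=255;m=m&k
        n,l,st,ce=cv2.connectedComponentsWithStats(m)
        return [(np.round(ce[i],2),st[i].tolist()) for i in range(1,n) if st[i][4]>=amin]
def tri(c1,p1,c2,p2):
    o1,v1=c1.ray(p1);o2,v2=c2.ray(p2)
    A=np.c_[v1,-v2];t=np.linalg.lstsq(A,o2-o1,rcond=None)[0]
    a,b=o1+v1*t[0],o2+v2*t[1];return (a+b)/2,np.linalg.norm(a-b)
E
python3 - <<'E'
from h import *
T=Cam("top");S=Cam("side")
for n,c in(("top",T),("side",S)):
    print(n)
    print("orange",c.blobs(c.mask((8,150,120),(20,255,255))))
    print("red",c.blobs(c.mask((0,150,90),(5,255,255))|c.mask((175,150,90),(180,255,255))))
    print("blue",c.blobs(c.mask((100,120,60),(125,255,255)),40))
    print("black",c.blobs(c.mask((0,0,0),(180,255,32)),12,(120,130,380,310) if n=="top" else (180,200,400,440)))
a=cv2.resize(T.img[125:300,235:370],None,fx=3.3,fy=3.3,interpolation=cv2.INTER_CUBIC)
b=cv2.resize(T.img[180:300,120:200],None,fx=3.3,fy=3.3,interpolation=cv2.INTER_CUBIC)
w=np.zeros((600,800,3),np.uint8);w[:a.shape[0],:a.shape[1]]=a;w[:b.shape[0],460:460+b.shape[1]]=b
cv2.imwrite("pics/crop1.png",w[:,:,::-1])
w=cv2.resize(S.img[205:330,175:365],None,fx=4.2,fy=4.2,interpolation=cv2.INTER_CUBIC)[:600,:800]
cv2.imwrite("pics/crop2.png",w[:,:,::-1])
E
```

```text
top
orange [(array([504.79, 249.7 ]), [495, 221, 19, 53, 415]), (array([504.03, 319.8 ]), [495, 289, 19, 56, 462])]
red [(array([ 57.25, 152.15]), [33, 129, 53, 51, 437]), (array([139.11, 193.7 ]), [136, 191, 7, 7, 37]), (array([162.94, 195.33]), [160, 192, 7, 7, 36]), (array([135.79, 217.11]), [133, 214, 7, 7, 38]), (array([159.86, 218.39]), [157, 216, 7, 6, 36]), (array([167.36, 257.73]), [166, 256, 4, 5, 11]), (array([399.  , 303.88]), [397, 302, 5, 5, 16]), (array([422.78, 309.06]), [421, 307, 5, 5, 18])]
blue [(array([265.18, 213.63]), [260, 208, 11, 16, 120]), (array([302.28, 213.44]), [297, 208, 11, 12, 111]), (array([339.45, 215.48]), [334, 210, 11, 12, 108]), (array([262.32, 239.45]), [257, 231, 12, 17, 152]), (array([300.16, 239.75]), [295, 232, 12, 16, 153]), (array([337.8 , 241.87]), [333, 234, 11, 16, 153])]
black [(array([260.09, 158.31]), [255, 154, 10, 7, 32]), (array([279.65, 159.58]), [275, 156, 10, 6, 31]), (array([296.46, 161.08]), [292, 159, 9, 5, 24]), (array([315.71, 162.52]), [312, 161, 9, 4, 21]), (array([333.62, 163.67]), [329, 162, 9, 4, 21]), (array([352.5
[... 739 characters left out ...]
 [284, 418, 10, 10, 83])]
blue [(array([295.73, 235.89]), [275, 231, 42, 11, 361]), (array([294.94, 264.79]), [273, 259, 44, 12, 419]), (array([295.46, 297.22]), [272, 291, 47, 13, 485])]
black [(array([295.39, 224.91]), [289, 214, 14, 21, 173]), (array([224.11, 223.78]), [221, 219, 7, 9, 36]), (array([221.23, 237.92]), [218, 233, 7, 9, 39]), (array([293.9 , 253.38]), [288, 242, 14, 23, 212]), (array([218.56, 251.95]), [215, 246, 8, 10, 39]), (array([215.12, 268.62]), [212, 263, 7, 10, 42]), (array([294.42, 285.91]), [288, 274, 15, 24, 237]), (array([212.15, 283.66]), [208, 278, 9, 10, 47]), (array([208.79, 301.6 ]), [205, 295, 8, 11, 47]), (array([356.27, 399.09]), [342, 389, 30, 21, 357])]
```

View pics/crop1.png

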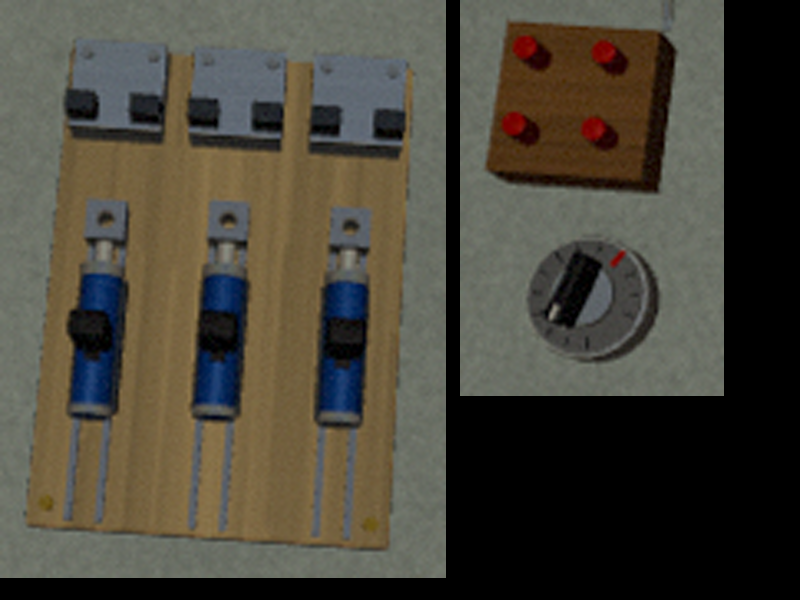

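View pics/crop2.png

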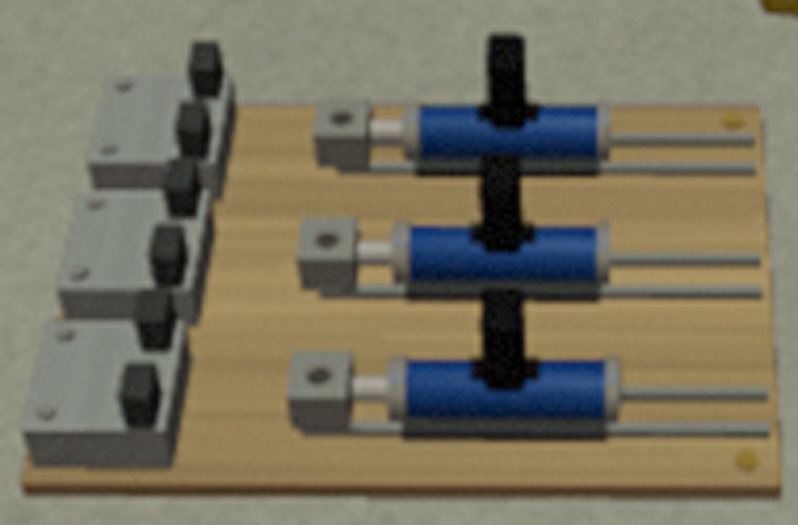

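```bash
python3 - <<'E'
from h import *
np.set_printoptions(suppress=True,precision=1)
T=Cam("top");S=Cam("side")
t=lambda u,v,x0=235:((u+.5)/3.3-.5+x0,(v+.5)/3.3-.5+125)
s=lambda u,v:((u+.5)/4.2-.5+175,(v+.5)/4.2-.5+205)
H={}
for n,a,b in(("a",(351,227),(341.5,118)),("b",(228,221),(327,240)),("c",(106,219),(319,376))):
    P,e=tri(T,t(*a),S,s(*b));print("hole",n,P,e,T.at(t(*a),40),S.at(s(*b),40))
# dark hole centroid
pt=[(139.11,193.7),(162.94,195.33),(135.79,217.11),(159.86,218.39)]
ps=[(253.31,422.01),(256.74,390.17),(288.39,422.27),(290.01,390.44)]
for a,b in zip(pt,ps): P,e=tri(T,a,S,b);print("pin",P,e)
for n,a,b in(("a",(346,331),(506,38)),("b",(219,325),(500,158)),("c",(91,323),(502,294))):
    P,e=tri(T,t(*a),S,s(*b));print("handle",n,P,e,T.at(t(*a),85),S.at(s(*b),85))
# jaws
jt=[(352.5,164.88),(333.62,163.67),(315.71,162.52),(296.46,161.08),(279.65,159.58),(260.09,158.31)]
js=[(224.11,223.78),(221.23,237.92),(218.56,251.95),(215.12,268.62),(212.15,283.66),(208.79,301.6)]
for a,b in zip(jt,js): P,e=tri(T,a,S,b);print("jaw",P,e)
# board outline
for nm,c in(("top",T),("side",S)):
    m=c.mask((8,60,40),(25,200,255))
    roi=(235,130,370,300) if nm=="top" else (175,205,370,330)
    k=np.zeros_like(m);k[roi[1]:roi[3],roi[0]:roi[2]]=m[roi[1]:roi[3],roi[0]:roi[2]]
    p=cv2.findNonZero(cv2.morphologyEx(k,cv2.MORPH_OPEN,np.ones((3,3),np.uint8)))
    h=cv2.convexHull(p);q=cv2.approxPolyDP(h,4,True)[:,0]
    print(nm,[(x.tolist(),c.at(x,12)[:2]) for x in q])
# links
for c,z in((T,10),(S,10)):
    m=c.mask((8,150,80),(20,255,255))
    cs,_=cv2.findContours(m,cv2.RETR_CCOMP,cv2.CHAIN_APPROX_NONE)
    for k in cs:
        ar=cv2.contourArea(k)
        if ar>4:
            M=cv2.moments(k);ce=(M['m10']/M['m00'],M['m01']/M['m00']);print("link",ar,ce,c.at(ce,z))
    bl=[b for b in c.blobs(m,100)]
    for ce,st in bl:
        x,y,w,h,_=st
        ys,xs=np.nonzero(m[y:y+h,x:x+w]);W=np.array([c.at((u+x,v+y),z)[:2] for u,v in zip(xs,ys)])
        mu=W.mean(0);w_,V=np.linalg.eigh(np.cov((W-mu).T));d=V[:,1]*-np.sign(V[0,1])
        pr=(W-mu)@d;print("axis",mu,np.degrees(np.arctan2(d[1],d[0])),pr.min(),pr.max())
m1,m2=[b[0] for b in T.blobs(T.mask((8,150,80),(20,255,255)),100)],[b[0] for b in S.blobs(S.mask((8,150,80),(20,255,255)),100)]
print(m1,m2)
E
```

```text
hole a [622.4 -49.4  36.7] 0.4906825913243896 [621.6 -49.3  40. ] [621.5 -45.9  40. ]
hole b [620.5  31.2  36.8] 0.03598194638224089 [619.5  31.   40. ] [619.8  34.2  40. ]
hole c [615.5 111.   36.5] 0.484674809929675 [614.7 110.5  40. ] [614.6 113.9  40. ]
pin [579.3 371.9  68.9] 0.44344101697276295
pin [579.6 321.8  69.2] 0.4898303003206692
pin [529.  371.3  68.7] 0.269779818775555
pin [529.8 321.2  69. ] 0.7416013823608119
handle a [539.9 -49.3  89.5] 0.2510525634583155 [540.8 -49.5  85. ] [540.4 -54.4  85. ]
handle b [538.3  28.5  88.3] 0.8718469495070694 [538.6  28.8  85. ] [539.   25.1  85. ]
handle c [533.6 107.1  86.9] 0.33147264686005007 [533.8 107.4  85. ] [533.9 105.4  85. ]
jaw [688.9 -70.   41.2] 1.9650981969580579
jaw [688.6 -28.8  41. ] 2.079466846512696
jaw [688.   10.3  41.2] 1.8704008766900884
jaw [688.5  52.6  39.6] 1.5062345278887919
jaw [688.7  89.5  39.3] 0.5168397442342363
jaw [687.8 132.3  40.2] 0.20811845786450278
top [([329, 144], array([744.4, -15.2])), ([358, 170], array([687.7, -84.3])), ([352, 290], array([419. , -87.6])), ([244, 284], array([414.2, 142.
[... 1865 characters left out ...]
65.5, 190.28333333333333) [ 390.9 -217.7   10. ]
link 11.5 (367.7246376811594, 176.40579710144925) [ 383.5 -268.6   10. ]
link 10.0 (367.5, 176.28333333333333) [ 384.  -269.1   10. ]
link 248.0 (363.30040322580646, 143.60551075268816) [ 388.7 -401.8   10. ]
link 236.5 (305.15644820295984, 142.8879492600423) [ 536.  -404.7   10. ]
axis [ 535.7 -404.7] 178.1821802945196 -60.07384020222056 54.86149965799023
axis [ 388.1 -401.8] 179.17534943978387 -56.90825361246211 56.082008097818836
axis [556.2 336.1] -179.5365286546048 -51.70312282796482 50.75552376743837
[array([154.3, 207.1]), array([504.7, 249.7]), array([503.9, 319. ])] [array([305.3, 142.9]), array([363.5, 143.6]), array([274. , 418.6])]
```

```bash
cat > plan.py <<'E'
# usage: plan.py x y z yawdeg [maxstep_mm] -> row numbers from commanded pose (tracked in cmd.json)
import sys,json,os,numpy as np
from scipy.spatial.transform import Rotation as Rot
from cell import read_state
st=json.load(open("cmd.json")) if os.path.exists("cmd.json") else dict(p=[168.835,627.704,210.213],yaw=np.degrees(2.87886))
R=lambda y:Rot.from_euler("xyz",[180,0,y],degrees=True)
def plan(x,y,z,yaw):
    p=np.array(st["p"]);r=R(st["yaw"]);t=np.array([x,y,z],float)
    s=np.round(r.inv().apply(t-p)/300,3)
    dy=(yaw-st["yaw"]+180)%360-180
    w=np.round(-dy/90,3)
    n=int(np.ceil(max(np.linalg.norm(s)*300/41.7,abs(w)*90/7.16)))
    print("%g %g %g 0 0 %g"%(*s,w),"rows>=",n,"OVER" if max(abs(s).max(),abs(w))>1 or n>12 else "")
    st["p"]=(p+r.apply(s*300)).tolist();st["yaw"]=st["yaw"]-w*90
if __name__=="__main__":
    m=read_state();print("meas",m["clock"].__round__(2),np.round(m["eef_pos"],1),np.round(np.degrees(m["tool_rot"]),1),"w",round(m["width"],1),"F",np.round(m["force"],1),"cmd",np.round(st["p"],1),round(st["yaw"],1))
    for a in sys.argv[1:]:
        plan(*map(float,a.split(",")))
    json.dump(st,open("cmd.json","w"))
E
python3 plan.py 400,420,260,110 530,130,260,50 570,-150,260,0 539,-411,150,0
```

```text
meas 0.3 [168.8 627.5 209.9] [-180.    -0.   164.9] w 85.5 F [ 0.6 -0.3  0.5] cmd [168.8 627.7 210.2] 164.9
-0.924 -0.468 -0.166 0 0 0.611 rows>= 8 
-1.057 0.077 0 0 0 0.666 rows>= 9 OVER
-0.629 0.702 0 0 0 0.556 rows>= 7 
-0.103 0.87 0.367 0 0 -0 rows>= 7
```

```bash
rm cmd.json; python3 plan.py 400,420,260,110 500,150,260,55 570,-140,260,0 540,-411,150,0
```

```text
meas 0.3 [168.8 627.5 209.9] [-180.    -0.   164.9] w 85.5 F [ 0.6 -0.3  0.5] cmd [168.8 627.7 210.2] 164.9
-0.924 -0.468 -0.166 0 0 0.611 rows>= 8 
-0.96 0.006 0 0 0 0.611 rows>= 8 
-0.658 0.746 0 0 0 0.611 rows>= 8 
-0.1 0.903 0.367 0 0 -0 rows>= 8
```

Call:
move_arm:
  rows: "-0.924 -0.468 -0.166 0 0 0.611 -1;-0.924 -0.468 -0.166 0 0 0.611 -1;-0.924 -0.468 -0.166 0 0 0.611 -1;-0.924 -0.468 -0.166 0 0 0.611 -1;-0.924 -0.468 -0.166 0 0 0.611 -1;-0.924 -0.468 -0.166 0 0 0.611 -1;-0.924 -0.468 -0.166 0 0 0.611 -1;-0.924 -0.468 -0.166 0 0 0.611 -1;-0.924 -0.468 -0.166 0 0 0.611 -1;-0.924 -0.468 -0.166 0 0 0.611 -1;-0.924 -0.468 -0.166 0 0 0.611 -1;-0.924 -0.468 -0.166 0 0 0.611 -1"

```text
clock: 1.3
eef_pos: [398.4, 421.5, 259.6]
tool_rot: [-3.14, -0.001, 1.922]
force: [0.1, 0.4, -0.6]
width: 85.7
gripper_force: 0.0
```

Works as planned. Continue.

Call:
move_arm:
  rows: "-0.96 0.006 0 0 0 0.611 -1;-0.96 0.006 0 0 0 0.611 -1;-0.96 0.006 0 0 0 0.611 -1;-0.96 0.006 0 0 0 0.611 -1;-0.96 0.006 0 0 0 0.611 -1;-0.96 0.006 0 0 0 0.611 -1;-0.96 0.006 0 0 0 0.611 -1;-0.96 0.006 0 0 0 0.611 -1;-0.96 0.006 0 0 0 0.611 -1;-0.96 0.006 0 0 0 0.611 -1;-0.96 0.006 0 0 0 0.611 -1;-0.96 0.006 0 0 0 0.611 -1"

```text
clock: 2.3
eef_pos: [499.3, 152.1, 259.7]
tool_rot: [-3.141, -0.0, 0.965]
force: [-0.0, 0.3, 0.4]
width: 85.2
gripper_force: 0.0
```

Call:
move_arm:
  rows: "-0.658 0.746 0 0 0 0.611 -1;-0.658 0.746 0 0 0 0.611 -1;-0.658 0.746 0 0 0 0.611 -1;-0.658 0.746 0 0 0 0.611 -1;-0.658 0.746 0 0 0 0.611 -1;-0.658 0.746 0 0 0 0.611 -1;-0.658 0.746 0 0 0 0.611 -1;-0.658 0.746 0 0 0 0.611 -1;-0.658 0.746 0 0 0 0.611 -1;-0.658 0.746 0 0 0 0.611 -1;-0.658 0.746 0 0 0 0.611 -1;-0.658 0.746 0 0 0 0.611 -1"

```text
clock: 3.3
eef_pos: [570.2, -137.3, 259.8]
tool_rot: [-3.14, 0.0, 0.005]
force: [0.6, 0.2, -0.9]
width: 85.2
gripper_force: 0.0
```

Call:
move_arm:
  rows: "-0.1 0.903 0.367 0 0 0 -1;-0.1 0.903 0.367 0 0 0 -1;-0.1 0.903 0.367 0 0 0 -1;-0.1 0.903 0.367 0 0 0 -1;-0.1 0.903 0.367 0 0 0 -1;-0.1 0.903 0.367 0 0 0 -1;-0.1 0.903 0.367 0 0 0 -1;-0.1 0.903 0.367 0 0 0 -1;-0.1 0.903 0.367 0 0 0 -1;-0.1 0.903 0.367 0 0 0 -1;-0.1 0.903 0.367 0 0 0 -1;-0.1 0.903 0.367 0 0 0 -1"

```text
clock: 4.3
eef_pos: [541.6, -408.5, 150.5]
tool_rot: [-3.141, -0.002, 0.003]
force: [0.3, -0.9, 1.0]
width: 85.4
gripper_force: 0.0
```

```bash
python3 - <<'E'
from h import *
np.set_printoptions(suppress=True,precision=1)
print(read_state()["eef_pos"],np.degrees(read_state()["tool_rot"]))
T=Cam("top");S=Cam("side")
cv2.imwrite("pics/t1.png",np.vstack([T.img[150:400,330:640],S.img[30:280,230:540]])[:,:,::-1])
E
```

```text
[ 541.6 -408.5  150.5] [-179.9   -0.1    0.2]
```

View pics/t1.png

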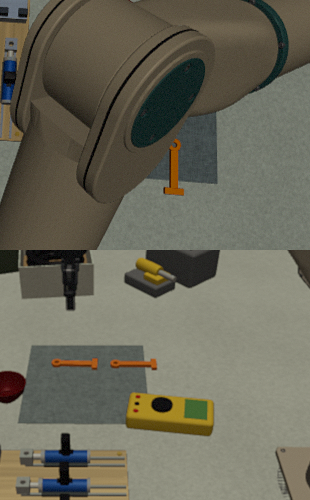

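Top shows the arm covering link 1 (link 2 unmoved at about (504,320)). Side shows the gripper at (300,60), over the far link. Descend.

```bash
python3 plan.py 541,-411.5,18,-1.5
```

```text
meas 4.4 [ 541.1 -409.2  150.5] [-1.8e+02 -1.0e-01  1.0e-01] w 85.4 F [-0.3 -0.2 -0.8] cmd [ 539.9 -411.   149.9] -0.0
0.004 0.002 0.44 0 0 0.016 rows>= 4
```

Call:
move_arm:
  rows: "0.004 0.002 0.15 0 0 0.016 -1;0.004 0.002 0.25 0 0 0.016 -1;0.004 0.002 0.33 0 0 0.016 -1;0.004 0.002 0.38 0 0 0.016 -1;0.004 0.002 0.41 0 0 0.016 -1;0.004 0.002 0.43 0 0 0.016 -1;0.004 0.002 0.44 0 0 0.016 -1;0.004 0.002 0.44 0 0 0.016 -1;0.004 0.002 0.44 0 0 0.016 1;0.004 0.002 0.44 0 0 0.016 1;0.004 0.002 0.44 0 0 0.016 1;0.004 0.002 0.44 0 0 0.016 1"

```text
clock: 5.4
eef_pos: [541.3, -411.9, 18.6]
tool_rot: [3.141, -0.001, -0.026]
force: [-0.2, 0.6, -0.7]
width: 39.3
gripper_force: 0.0
```

```bash
python3 plan.py 541,-411,18,-1.5
```

```text
meas 5.4 [ 541.3 -411.9   18.6] [ 1.8e+02 -1.0e-01 -1.5e+00] w 39.3 F [-0.2  0.6 -0.7] cmd [ 541.1 -411.6   17.9] -1.5
-0 -0.002 -0 0 0 0 rows>= 1
```

Call:
move_arm:
  rows: "0 -0.002 0 0 0 0 1;0 -0.002 0 0 0 0 1;0 -0.002 0 0 0 0 1;0 -0.002 0 0 0 0 1;0 -0.002 0 0 0 0 1;0 -0.002 0 0 0 0 1;0 -0.002 0 0 0 0 1;0 -0.002 0 0 0 0 1;0 -0.002 0 0 0 0 1;0 -0.002 0 0 0 0 1"

```text
clock: 6.23
eef_pos: [541.0, -411.0, 17.9]
tool_rot: [-3.142, 0.0, -0.026]
force: [0.6, 0.3, 0.5]
width: 0.2
gripper_force: 0.0
```

```bash
python3 plan.py 541,-411,170,-1.5
```

```text
meas 6.23 [ 541.  -411.    17.9] [-180.     0.    -1.5] w 0.2 F [0.6 0.3 0.5] cmd [ 541.1 -411.    17.9] -1.5
-0 0 -0.507 0 0 0 rows>= 4
```

```bash
python3 - <<'E'
from h import *
T=Cam("top");S=Cam("side")
a=cv2.resize(T.img[200:360,420:580],None,fx=3,fy=3);b=cv2.resize(S.img[70:190,270:430],None,fx=2.4,fy=2.4)
w=np.zeros((600,800,3),np.uint8);w[:480,:320]=a[:,:320];w[:b.shape[0],330:330+b.shape[1]]=b
cv2.imwrite("pics/t2.png",w[:,:,::-1])
E
```

```text
(no output)
```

View pics/t2.png

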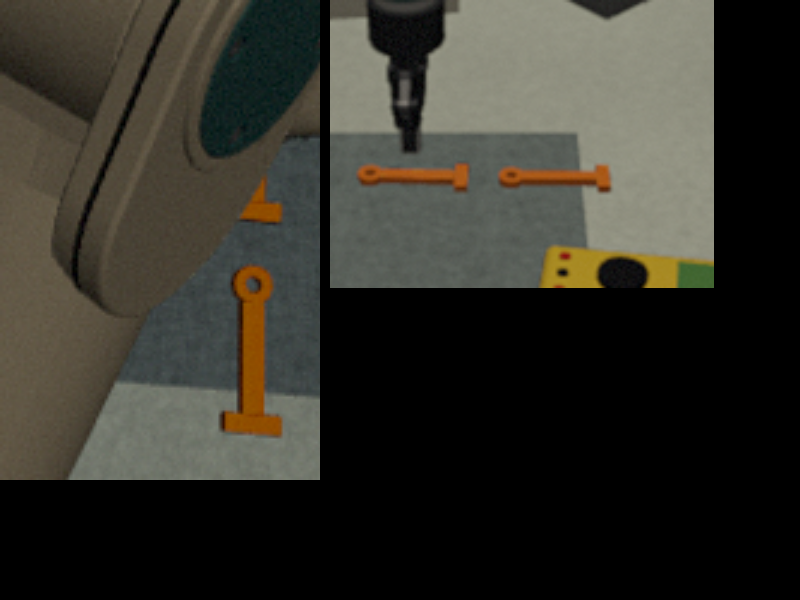

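```bash
python3 - <<'E'
from h import *
T=Cam("top");S=Cam("side")
for z in (4,18):print(S.px((541,-411,z)),T.px((541,-411,z)))
print(T.px((540,-412,10)),S.px((540,-412,10)), S.at((303,131.7),4))
for n in("side","top"):
    d=get_image(n);print({k:(v if k!="img" else v.shape) for k,v in d.items() if k!="extrinsics"})
E
```

```text
[303.34621197 143.42098306] [503.13312774 245.92569018]
[303.17809933 138.82756474] [505.53279036 244.67922231]
[504.61612527 245.88099362] [303.68176709 141.23506167] [ 544.06321854 -464.25651853    4.        ]
{'img': (480, 640, 3), 'vfov': 48.33914092378737, 'cx': 312.89167411621395, 'cy': 235.01367629983045}
{'img': (480, 640, 3), 'vfov': 51.82953324148055, 'cx': 318.6851353674174, 'cy': 239.24132802572885}
```

```bash
python3 - <<'E'
from h import *
S=Cam("side")
for r in range(118,147): print(r,[tuple(int(x) for x in S.img[r,c]) for c in (292,298,300,303,306)])
E
```

```text
118 [(143, 142, 127), (4, 4, 8), (31, 33, 33), (24, 22, 25), (0, 2, 4)]
119 [(143, 143, 127), (0, 2, 2), (25, 26, 28), (20, 20, 20), (7, 8, 8)]
120 [(141, 141, 125), (0, 0, 0), (16, 15, 18), (18, 14, 23), (5, 4, 5)]
121 [(144, 143, 128), (4, 3, 6), (17, 20, 17), (7, 2, 4), (2, 1, 4)]
122 [(146, 146, 130), (26, 26, 25), (14, 12, 16), (14, 14, 14), (10, 11, 6)]
123 [(143, 144, 128), (71, 72, 62), (26, 26, 25), (16, 18, 15), (37, 36, 32)]
124 [(139, 139, 124), (106, 107, 95), (37, 35, 36), (18, 16, 18), (50, 49, 45)]
125 [(112, 114, 103), (98, 99, 92), (36, 38, 33), (26, 25, 28), (56, 55, 51)]
126 [(82, 88, 82), (80, 85, 81), (34, 32, 32), (10, 8, 13), (56, 56, 51)]
127 [(83, 90, 83), (86, 88, 83), (34, 34, 33), (21, 22, 20), (56, 54, 49)]
128 [(85, 91, 83), (91, 95, 87), (36, 38, 34), (16, 18, 19), (58, 55, 53)]
129 [(90, 95, 88), (86, 90, 84), (46, 45, 43), (18, 14, 17), (55, 52, 49)]
130 [(90, 96, 89), (85, 91, 84), (45, 42, 35), (17, 18, 18), (55, 54, 50)]
131 [(92, 98, 91), (87, 91, 85), (43, 41, 37), (12, 14, 15), (54, 54, 50)]
132 [(90, 95, 88), (83, 89, 82), (43, 44, 39), (14, 1
[... 395 characters left out ...]
]
138 [(86, 94, 90), (84, 92, 87), (84, 93, 88), (89, 99, 91), (82, 91, 87)]
139 [(97, 95, 86), (78, 82, 77), (87, 91, 87), (88, 93, 91), (86, 91, 86)]
140 [(145, 93, 65), (140, 79, 53), (144, 90, 66), (143, 92, 69), (143, 102, 69)]
141 [(170, 89, 27), (173, 88, 25), (172, 91, 29), (172, 90, 27), (174, 99, 32)]
142 [(172, 98, 26), (172, 91, 25), (172, 88, 20), (172, 91, 25), (172, 92, 25)]
143 [(152, 86, 26), (154, 77, 18), (157, 81, 21), (161, 85, 26), (168, 90, 28)]
144 [(109, 50, 7), (119, 57, 16), (120, 59, 17), (127, 62, 16), (140, 73, 22)]
145 [(98, 46, 20), (92, 44, 15), (93, 44, 15), (93, 44, 13), (92, 38, 0)]
146 [(93, 76, 66), (88, 74, 66), (84, 63, 49), (90, 66, 52), (88, 64, 50)]
```

```bash
python3 - <<'E'
from h import *
np.set_printoptions(suppress=True,precision=0)
T=Cam("top");S=Cam("side")
print(T.at((248,443),8),T.at((349,450),8),T.at((295,478),8))
for p in((507,228),(617,230),(638,303),(512,303)):print(S.at(p,8))
for dz in range(0,60,10):print(dz,S.px((541,-411,4+dz)),S.px((541,-411-dz,4)))
E
```

```text
[ 98. 101.   8.] [ 100. -102.    8.] [40.  1.  8.]
[ 98. -98.   8.]
[-128.  -94.    8.]
[-94.  99.   8.]
[135. 103.   8.]
0 [303. 143.] [303. 143.]
10 [303. 140.] [304. 141.]
20 [303. 137.] [304. 139.]
30 [303. 133.] [304. 137.]
40 [303. 130.] [304. 135.]
50 [303. 127.] [304. 132.]
```

Call:
move_arm:
  rows: "0 0 0.005 0 0 0 1;0 0 0.01 0 0 0 1;0 0 0.01 0 0 0 1"

```text
clock: 6.93
eef_pos: [540.8, -410.7, 14.4]
tool_rot: [-3.141, 0.0, -0.026]
force: [-0.0, 0.6, -0.4]
width: -0.0
gripper_force: 0.0
```

Call:
move_arm:
  rows: "0 0 0.005 0 0 0 1;0 0 0.01 0 0 0 1;0 0 0.015 0 0 0 1;0 0 0.02 0 0 0 1;0 0 0.02 0 0 0 1"

```text
clock: 7.35
eef_pos: [540.8, -410.8, 8.4]
tool_rot: [-3.141, 0.001, -0.026]
force: [-0.0, 0.9, 0.3]
width: 0.2
gripper_force: 0.0
```

```bash
python3 - <<'E'
import cell
print([ (n,getattr(cell,n)) for n in dir(cell) if not n.startswith("__")][:40])
from h import *
S=Cam("side");g=S.img.astype(int).sum(2)
for c in(301,303,305):
    print(c,[(r,int(g[r,c])) for r in range(130,146)])
E
```

```text
[('MotionError', <class 'cell.MotionError'>), ('finish_job', <function connect.<locals>.done at 0x7f4c94ecf7e0>), ('get_image', <function make.<locals>.drawn_camera at 0x7f4c94f580e0>), ('read_state', <function make.<locals>.<lambda> at 0x7f4c94f585e0>), ('tips_ahead', 14.0)]
301 [(130, 37), (131, 59), (132, 47), (133, 49), (134, 62), (135, 53), (136, 131), (137, 229), (138, 268), (139, 273), (140, 301), (141, 298), (142, 285), (143, 257), (144, 193), (145, 145)]
303 [(130, 52), (131, 48), (132, 61), (133, 63), (134, 49), (135, 56), (136, 131), (137, 218), (138, 273), (139, 273), (140, 302), (141, 296), (142, 286), (143, 271), (144, 200), (145, 134)]
305 [(130, 49), (131, 46), (132, 37), (133, 48), (134, 34), (135, 28), (136, 112), (137, 205), (138, 258), (139, 271), (140, 321), (141, 305), (142, 289), (143, 282), (144, 224), (145, 150)]
```

Call:
move_arm:
  rows: "0 0 0.01 0 0 0 1;0 0 0.02 0 0 0 1;0 0 0.03 0 0 0 1;0 0 0.037 0 0 0 1;0 0 0.037 0 0 0 1"

```text
clock: 7.82
eef_pos: [540.6, -410.6, -2.9]
tool_rot: [-3.141, 0.001, -0.026]
force: [1.1, 0.3, -0.0]
width: -0.2
gripper_force: 0.0
```

```bash
python3 - <<'E'
from h import *
s=read_state();print(s["eef_pos"],s["force"])
S=Cam("side");g=S.img.astype(int).sum(2)
for c in(301,303,305):
    print(c,[(r,int(g[r,c])) for r in range(134,150)])
cv2.imwrite("pics/s3.png",cv2.resize(S.img[90:165,255:355],None,fx=7,fy=7,interpolation=cv2.INTER_CUBIC)[:,:,::-1])
E
```

```text
[ 540.64824002 -410.6159729    -2.94943796] [ 1.14758312  0.31860615 -0.03941512]
301 [(134, 51), (135, 45), (136, 48), (137, 73), (138, 78), (139, 84), (140, 161), (141, 267), (142, 294), (143, 268), (144, 189), (145, 150), (146, 196), (147, 246), (148, 267), (149, 272)]
303 [(134, 38), (135, 63), (136, 59), (137, 63), (138, 35), (139, 61), (140, 141), (141, 274), (142, 298), (143, 262), (144, 208), (145, 138), (146, 203), (147, 252), (148, 268), (149, 263)]
305 [(134, 40), (135, 56), (136, 47), (137, 34), (138, 30), (139, 53), (140, 148), (141, 269), (142, 296), (143, 280), (144, 222), (145, 148), (146, 201), (147, 246), (148, 257), (149, 263)]
```

View pics/s3.png

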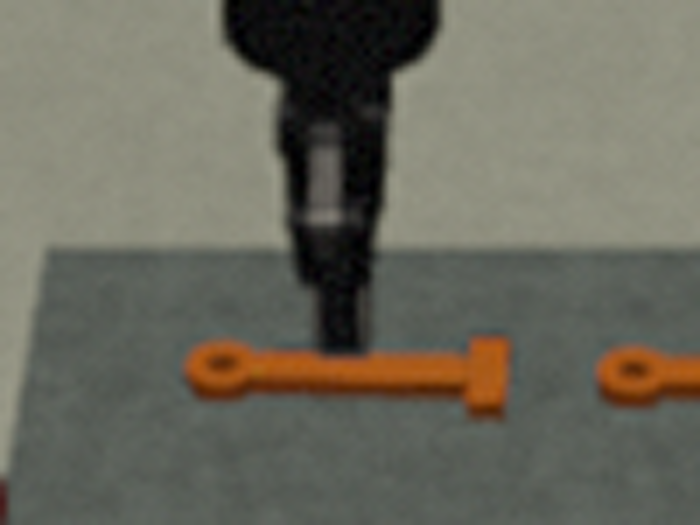

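The fingertip ends at row 140, just at the far edge of the link's top; no contact yet. Feel down further.

Call:
move_arm:
  rows: "0 0 0.004 0 0 0 1;0 0 0.008 0 0 0 1;0 0 0.012 0 0 0 1;0 0 0.012 0 0 0 1"

```text
clock: 8.2
eef_pos: [540.9, -410.9, -6.0]
tool_rot: [-3.141, 0.0, -0.026]
force: [-0.2, 0.8, -0.3]
width: 0.2
gripper_force: 0.0
```

Call:
move_arm:
  rows: "0 0 0.004 0 0 0 1;0 0 0.008 0 0 0 1;0 0 0.008 0 0 0 1"

```text
clock: 8.45
eef_pos: [540.9, -410.8, -8.5]
tool_rot: [-3.141, 0.0, -0.026]
force: [0.1, 0.4, 0.6]
width: -0.3
gripper_force: 0.0
```

```bash
python3 - <<'E'
from h import *
s=read_state();print(s["eef_pos"],s["force"])
S=Cam("side");g=S.img
for c in(301,303,305):
    print(c,[(r,g[r,c].tolist()) for r in range(137,146)])
E
```

```text
[ 540.85874186 -410.81415806   -8.49801629] [0.14893594 0.40172706 0.60087369]
301 [(137, [19, 19, 19]), (138, [25, 24, 23]), (139, [21, 20, 16]), (140, [20, 24, 25]), (141, [29, 28, 30]), (142, [78, 57, 42]), (143, [123, 70, 40]), (144, [122, 59, 12]), (145, [93, 41, 8])]
303 [(137, [15, 19, 16]), (138, [18, 16, 19]), (139, [10, 13, 13]), (140, [21, 20, 22]), (141, [22, 24, 22]), (142, [76, 56, 38]), (143, [130, 76, 46]), (144, [130, 65, 21]), (145, [96, 47, 17])]
305 [(137, [18, 15, 12]), (138, [15, 17, 16]), (139, [12, 13, 11]), (140, [11, 12, 16]), (141, [20, 23, 22]), (142, [79, 55, 38]), (143, [142, 82, 45]), (144, [139, 69, 22]), (145, [95, 42, 4])]
```

Call:
move_arm:
  rows: "0 0 0.004 0 0 0 1;0 0 0.004 0 0 0 1;0 0 0.004 0 0 0 1"

```text
clock: 8.75
eef_pos: [540.9, -411.0, -9.5]
tool_rot: [-3.141, 0.0, -0.026]
force: [-0.4, -0.4, -0.0]
width: 0.0
gripper_force: 0.0
```

Call:
move_arm:
  rows: "0 0 0.004 0 0 0 1;0 0 0.004 0 0 0 1;0 0 0.004 0 0 0 1"

```text
clock: 9.0
eef_pos: [541.0, -410.9, -10.7]
tool_rot: [-3.141, 0.0, -0.026]
force: [-0.1, 0.1, 0.2]
width: -0.0
gripper_force: 0.0
```

Call:
move_arm:
  rows: "0 0 0.004 0 0 0 1;0 0 0.004 0 0 0 1;0 0 0.004 0 0 0 1"

```text
clock: 9.25
eef_pos: [541.1, -411.1, -10.9]
tool_rot: [-3.141, -0.0, -0.026]
force: [-1.8, 0.8, 5.0]
width: 0.0
gripper_force: 2.7
```

```bash
python3 - <<'E'
import json;json.dump(dict(p=[541.1,-411.0,22.9],yaw=-1.5),open("cmd.json","w"))
s=open("plan.py").read().replace('m=read_state();','m=read_state();m["eef_pos"]=m["eef_pos"]+[0,0,34.7];');open("plan.py","w").write(s)
E
python3 plan.py 541.1,-411,40,-1.5 541.1,-411.5,17.5,-1.5
```

```text
meas 9.25 [ 541.1 -411.1   23.8] [-180.    -0.    -1.5] w 0.0 F [-1.8  0.8  5. ] cmd [ 541.1 -411.    22.9] -1.5
0 0 -0.057 0 0 -0 rows>= 1 
0 0.002 0.075 0 0 -0 rows>= 1
```

Call:
move_arm:
  rows: "0 0 -0.057 0 0 0 1;0 0 -0.057 0 0 0 -1;0 0 -0.057 0 0 0 -1;0 0 -0.057 0 0 0 -1;0 0 -0.057 0 0 0 -1;0 0 -0.057 0 0 0 -1;0 0 -0.057 0 0 0 -1;0 0 -0.057 0 0 0 -1;0 0 -0.057 0 0 0 -1"

```text
clock: 10.0
eef_pos: [540.9, -411.0, 5.0]
tool_rot: [-3.141, 0.0, -0.026]
force: [-0.8, -0.6, -0.0]
width: 85.5
gripper_force: 0.0
```

Call:
move_arm:
  rows: "0 0.002 0.03 0 0 0 -1;0 0.002 0.05 0 0 0 -1;0 0.002 0.075 0 0 0 -1;0 0.002 0.075 0 0 0 0;0 0.002 0.075 0 0 0 1;0 0.002 0.075 0 0 0 1;0 0.002 0.075 0 0 0 1;0 0.002 0.075 0 0 0 1;0 0.002 0.075 0 0 0 1;0 0.002 0.075 0 0 0 1;0 0.002 0.075 0 0 0 1;0 0.002 0.075 0 0 0 1"

```text
clock: 11.0
eef_pos: [541.2, -411.9, -16.6]
tool_rot: [3.141, -0.001, -0.026]
force: [-0.5, 0.6, 4.8]
width: 13.9
gripper_force: 59.4
```

```bash
python3 plan.py 541,-411,100,-1.5 541,-400,200,60 640,-200,200,120 665,-48.6,150,180.5 >pl.txt; cat pl.txt; python3 - <<'E'
from h import *
np.set_printoptions(suppress=True,precision=1)
T=Cam("top");S=Cam("side")
t=lambda u,v,x0=235:((u+.5)/3.3-.5+x0,(v+.5)/3.3-.5+125)
s=lambda u,v:((u+.5)/4.2-.5+175,(v+.5)/4.2-.5+205)
A,B=T.at(t(46,503),12),T.at(t(371,524),12);d=A-B;print("screws",A,B,-np.degrees(np.arctan2(d[0],d[1])))
A,B=S.at(s(746,461),12),S.at(s(733,120),12);d=A-B;print("screws side",A,B,-np.degrees(np.arctan2(d[0],d[1])))
for n,q in(("c",[(265.18,213.63),(262.32,239.45)]),("b",[(302.28,213.44),(300.16,239.75)]),("a",[(339.45,215.48),(337.8,241.87)])):
    A,B=[T.at(p,40) for p in q];d=A-B;print(n,A,B,np.degrees(np.arctan2(d[1],d[0])))
# seat screws top z40
for n,q in(("c",((88,55),(154,57))),("b",((210,63),(274,65))),("a",((327,70),(392,72)))):
    A,B=[T.at(t(*p),40) for p in q];d=A-B;print("seat",n,(A+B)/2,-np.degrees(np.arctan2(d[0],d[1])))
for n,q in(("c",((66,356),(46,412))),("b",((96,204),(80,273))),("a",((124,86),(110,149)))):
    A,B=[S.at(s(*p),40) for p in q];print("seat side",n,(A+B)/2)
# rails ends
for p in((73,515),(99,520),(193,526),(223,528),(316,534),(347,537)): print("rail",T.at(t(*p),25))
E
```

```text
meas 11.0 [ 541.2 -411.9   18.1] [180.   -0.   -1.5] w 13.9 F [-0.5  0.6  4.8] cmd [ 541.1 -411.6   17.5] -1.5
-0 -0.002 -0.275 0 0 -0 rows>= 2 
-0.001 -0.037 -0.333 0 0 -0.683 rows>= 9 
0.742 -0.048 -0 0 0 -0.667 rows>= 9 
0.395 0.324 0.166 0 0 -0.672 rows>= 9 
screws [429.6 134.1  12. ] [432.1 -76.2  12. ] 0.6670454227572655
screws side [430.  135.8  12. ] [431.2 -74.9  12. ] 0.33952945537127677
c [564.4 109.   40. ] [507.9 109.5  40. ] -0.5058999641247175
b [570.9  30.1  40. ] [513.4  29.9  40. ] 0.28014889967011214
a [572.5 -49.2  40. ] [514.9 -49.6  40. ] 0.3926278470163553
seat c [728.4 111.6  40. ] 2.593597656185753
seat b [729.   30.7  40. ] 2.5363208277606315
seat a [730.1 -47.7  40. ] 2.5659564408944857
seat side c [728.1 119.7  40. ]
seat side b [730.   34.1  40. ]
seat side a [730.6 -45.5  40. ]
rail [421.8 114.3  25. ]
rail [419.8  97.4  25. ]
rail [420.6  37.4  25. ]
rail [420.8  18.2  25. ]
rail [421.5 -41.1  25. ]
rail [421.1 -60.9  25. ]
```

Call:
move_arm:
  rows: "0 -0.002 -0.05 0 0 0 1;0 -0.002 -0.12 0 0 0 1;0 -0.002 -0.2 0 0 0 1;0 -0.002 -0.275 0 0 0 1;0 -0.002 -0.275 0 0 0 1;0 -0.002 -0.275 0 0 0 1"

```text
clock: 11.6
eef_pos: [541.8, -411.6, 67.3]
tool_rot: [3.14, -0.002, -0.025]
force: [0.4, -0.1, -0.5]
width: 13.7
gripper_force: 58.9
```

Call:
move_arm:
  rows: "0 -0.009 -0.08 0 0 -0.07 1;0 -0.018 -0.16 0 0 -0.14 1;0 -0.037 -0.24 0 0 -0.21 1;-0.001 -0.037 -0.333 0 0 -0.28 1;-0.001 -0.037 -0.333 0 0 -0.35 1;-0.001 -0.037 -0.333 0 0 -0.42 1;-0.001 -0.037 -0.333 0 0 -0.49 1;-0.001 -0.037 -0.333 0 0 -0.56 1;-0.001 -0.037 -0.333 0 0 -0.62 1;-0.001 -0.037 -0.333 0 0 -0.683 1;-0.001 -0.037 -0.333 0 0 -0.683 1;-0.001 -0.037 -0.333 0 0 -0.683 1"

```text
clock: 12.6
eef_pos: [540.5, -399.4, 164.3]
tool_rot: [-3.14, -0.001, 1.044]
force: [-0.2, 0.2, -1.4]
width: 13.9
gripper_force: 58.9
```

Call:
move_arm:
  rows: "0.07 -0.048 0 0 0 -0.07 1;0.14 -0.048 0 0 0 -0.14 1;0.21 -0.048 0 0 0 -0.21 1;0.29 -0.048 0 0 0 -0.28 1;0.37 -0.048 0 0 0 -0.35 1;0.45 -0.048 0 0 0 -0.42 1;0.53 -0.048 0 0 0 -0.49 1;0.6 -0.048 0 0 0 -0.56 1;0.68 -0.048 0 0 0 -0.62 1;0.742 -0.048 0 0 0 -0.667 1;0.742 -0.048 0 0 0 -0.667 1;0.742 -0.048 0 0 0 -0.667 1"

```text
clock: 13.6
eef_pos: [639.9, -198.4, 164.5]
tool_rot: [-3.141, -0.001, 2.095]
force: [-1.5, -0.5, 0.1]
width: 13.7
gripper_force: 58.9
```

Call:
move_arm:
  rows: "0.05 0.04 0 0 0 -0.07 1;0.1 0.08 0 0 0 -0.14 1;0.14 0.11 0.02 0 0 -0.21 1;0.18 0.15 0.04 0 0 -0.28 1;0.23 0.19 0.06 0 0 -0.35 1;0.28 0.23 0.08 0 0 -0.42 1;0.32 0.27 0.1 0 0 -0.49 1;0.37 0.3 0.12 0 0 -0.56 1;0.395 0.324 0.15 0 0 -0.62 1;0.395 0.324 0.166 0 0 -0.672 1;0.395 0.324 0.166 0 0 -0.672 1;0.395 0.324 0.166 0 0 -0.672 1"

```text
clock: 14.6
eef_pos: [663.8, -51.1, 114.9]
tool_rot: [-3.14, -0.002, -3.139]
force: [0.5, 0.1, 0.1]
width: 13.2
gripper_force: 61.8
```

```bash
python3 plan.py; python3 - <<'E'
from h import *
T=Cam("top");S=Cam("side")
a=T.img[100:340,200:420];b=S.img[100:340,150:390]
w=np.hstack([cv2.resize(a,None,fx=1.7,fy=1.7),cv2.resize(b,None,fx=1.7,fy=1.7)])
cv2.imwrite("pics/t4.png",w[:,:,::-1])
E
```

```text
meas 14.6 [663.8 -51.1 149.6] [-1.799e+02 -1.000e-01 -1.798e+02] w 13.2 F [0.5 0.1 0.1] cmd [665.  -48.7 150.1] 180.5
```

View pics/t4.png

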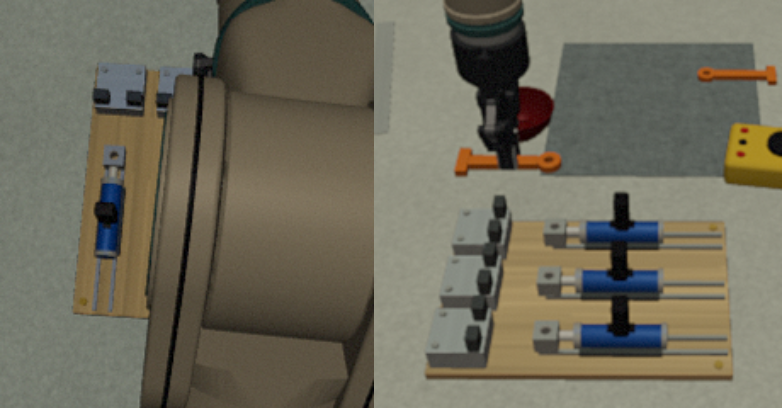

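```bash
python3 - <<'E'
from h import *
np.set_printoptions(suppress=True,precision=1)
S=Cam("side")
m=S.mask((8,150,80),(20,255,255));m[:, :190]=0;m[:,275:]=0
cs,h=cv2.findContours(m,cv2.RETR_CCOMP,cv2.CHAIN_APPROX_NONE)
for k in cs:
    if cv2.contourArea(k)>4:
        M=cv2.moments(k);c=(M['m10']/M['m00'],M['m01']/M['m00']);r=cv2.boundingRect(k);print(cv2.contourArea(k),c,r,S.at(c,141.5))
print(S.px((663.8-43.2,-51,141.5)))
E
python3 plan.py 665,-48.7,64,180.5 665,-48.7,59,180.5
```

```text
1817.0 (257.7842597688498, 420.14804623004954) (238, 386, 37, 63) [562.8 404.9 141.5]
188.0 (254.19414893617022, 425.5505319148936) (247, 416, 15, 20) [566.6 412.3 141.5]
183.5 (247.66575840145322, 194.92279745685738) (234, 189, 26, 12) [627.6 -44.2 141.5]
204.5 (207.94702526487367, 194.58516707416462) (197, 187, 26, 16) [703.4 -44.7 141.5]
[251.7 192.6]
meas 14.75 [664.7 -50.4 150.5] [-179.9    0.  -179.7] w 13.5 F [-0.2 -0.1 -0. ] cmd [665.  -48.7 150.1] 180.5
-0 0 0.287 0 0 -0 rows>= 3 
-0 0 0.017 0 0 -0 rows>= 1
```

Call:
move_arm:
  rows: "0 0 0.03 0 0 0 1;0 0 0.07 0 0 0 1;0 0 0.11 0 0 0 1;0 0 0.15 0 0 0 1;0 0 0.19 0 0 0 1;0 0 0.22 0 0 0 1;0 0 0.25 0 0 0 1;0 0 0.27 0 0 0 1;0 0 0.287 0 0 0 1;0 0 0.287 0 0 0 1;0 0 0.287 0 0 0 1"

```text
clock: 15.67
eef_pos: [664.7, -48.7, 29.2]
tool_rot: [3.142, -0.0, -3.133]
force: [0.3, -0.0, 1.1]
width: 13.4
gripper_force: 61.8
```

```bash
python3 - <<'E'
from h import *
np.set_printoptions(suppress=True,precision=1)
s=read_state();print(s["eef_pos"]+[0,0,34.7],s["force"],s["width"])
S=Cam("side")
w=cv2.resize(S.img[180:280,180:310],None,fx=6,fy=6,interpolation=cv2.INTER_CUBIC)
cv2.imwrite("pics/s5.png",w[:,:,::-1])
E
```

```text
[664.7 -48.7  63.9] [ 0.3 -0.   1.1] 13.360857885673333
```

View pics/s5.png

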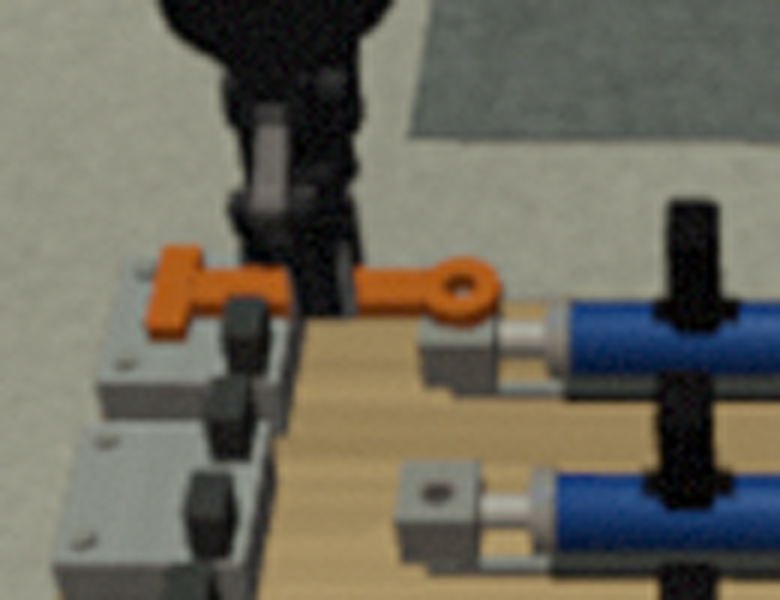

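```bash
python3 - <<'E'
from h import *
S=Cam("side")
for z in(50,53,56):print(z,S.at((256.75-.4,227.4-.4),z))
print(S.at((256.1,233.1),40))
E
```

```text
50 [620.35047119 -52.19523467  50.        ]
53 [619.74827728 -49.05350605  53.        ]
56 [619.14608337 -45.91177742  56.        ]
[621.01422651 -44.75448541  40.        ]
```

```bash
python3 - <<'E'
import json;s=json.load(open("cmd.json"));s["p"]=[665.0,-48.7,64.0];json.dump(s,open("cmd.json","w"))
E
python3 plan.py 666.5,-48.7,58.5,180.5 666.5,-48.7,160,180.5
```

```text
meas 15.77 [665.2 -48.7  64.6] [-1.800e+02  1.000e-01 -1.795e+02] w 13.3 F [ 0.1  0.2 -0.2] cmd [665.  -48.7  64. ] 180.5
-0.005 -0 0.018 0 0 -0 rows>= 1 
0 -0 -0.338 0 0 -0 rows>= 3
```

Call:
move_arm:
  rows: "-0.005 0 0.005 0 0 0 1;-0.005 0 0.01 0 0 0 1;-0.005 0 0.015 0 0 0 1;-0.005 0 0.018 0 0 0 1;-0.005 0 0.018 0 0 0 1;-0.005 0 0.018 0 0 0 1"

```text
clock: 16.27
eef_pos: [666.0, -48.7, 23.8]
tool_rot: [3.142, -0.0, -3.133]
force: [-0.6, 0.2, 0.4]
width: 13.6
gripper_force: 61.8
```

Call:
move_arm:
  rows: "0 0 0 0 0 0 0.4;0 0 0 0 0 0 0.2;0 0 0 0 0 0 0;0 0 0 0 0 0 -0.2;0 0 0 0 0 0 -0.2;0 0 0 0 0 0 -0.2;0 0 -0.05 0 0 0 -0.2;0 0 -0.12 0 0 0 -0.2;0 0 -0.22 0 0 0 -0.2;0 0 -0.338 0 0 0 -0.2;0 0 -0.338 0 0 0 -0.2;0 0 -0.338 0 0 0 -0.2"

```text
clock: 17.27
eef_pos: [668.0, -48.7, 128.0]
tool_rot: [-3.141, 0.005, -3.133]
force: [-0.5, 0.7, -0.4]
width: 51.0
gripper_force: 0.0
```

```bash
python3 plan.py; python3 - <<'E'
from h import *
S=Cam("side")
w=cv2.resize(S.img[180:280,180:310],None,fx=6,fy=6,interpolation=cv2.INTER_CUBIC)
cv2.imwrite("pics/s6.png",w[:,:,::-1])
m=S.mask((8,150,80),(20,255,255))
for r in((190,200,275,260),(330,130,400,150)):
    k=np.zeros_like(m);k[r[1]:r[3],r[0]:r[2]]=m[r[1]:r[3],r[0]:r[2]]
    for q in cv2.findContours(k,cv2.RETR_CCOMP,cv2.CHAIN_APPROX_NONE)[0]:
        if cv2.contourArea(q)>3:
            M=cv2.moments(q);print(cv2.contourArea(q),M['m10']/M['m00'],M['m01']/M['m00'],cv2.boundingRect(q))
E
```

```text
meas 17.27 [668.  -48.7 162.7] [-180.     0.3 -179.5] w 51.0 F [-0.5  0.7 -0.4] cmd [666.5 -48.7 160. ] 180.5
420.0 233.23055555555555 230.26904761904763 (204, 223, 59, 16)
7.0 256.0 230.19047619047618 (254, 229, 5, 4)
246.0 363.4552845528455 143.6158536585366 (341, 139, 46, 11)
```

View pics/s6.png

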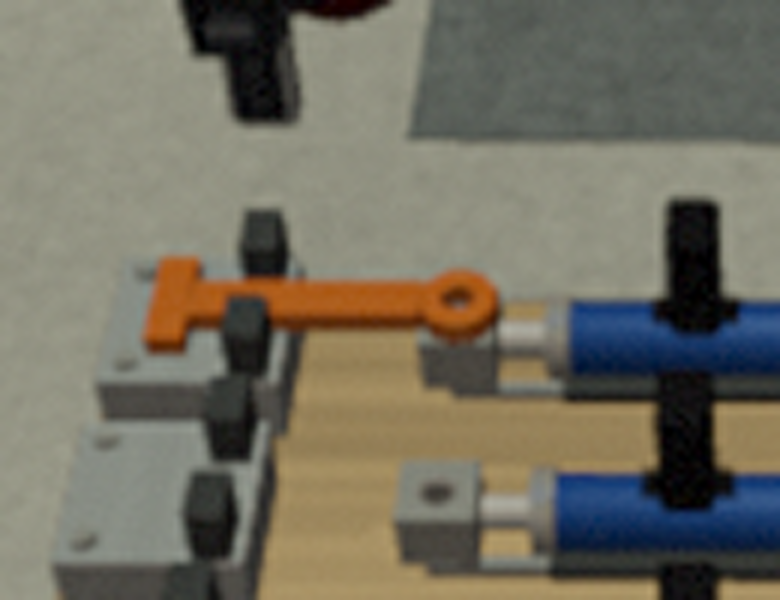

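Link 1 lies through the slot with the T-head beyond the jaws; eye at about (256,229) px over the block. Now link 2.

```bash
python3 plan.py 600,-200,200,120 480,-380,200,60 391.3,-410.5,90,0 391.3,-410.5,17.5,0
```

```text
meas 17.32 [666.4 -48.7 160.7] [-1.800e+02  1.000e-01 -1.795e+02] w 51.2 F [-0.9 -0.5 -0.4] cmd [666.5 -48.7 160. ] 180.5
0.226 -0.503 -0.133 0 0 0.672 rows>= 9 
-0.319 -0.646 -0 0 0 0.667 rows>= 9 
-0.236 -0.205 0.366 0 0 0.666 rows>= 9 
-0 0 0.242 0 0 0 rows>= 2
```

Call:
move_arm:
  rows: "0.226 -0.503 -0.133 0 0 0.672 -1;0.226 -0.503 -0.133 0 0 0.672 -1;0.226 -0.503 -0.133 0 0 0.672 -1;0.226 -0.503 -0.133 0 0 0.672 -1;0.226 -0.503 -0.133 0 0 0.672 -1;0.226 -0.503 -0.133 0 0 0.672 -1;0.226 -0.503 -0.133 0 0 0.672 -1;0.226 -0.503 -0.133 0 0 0.672 -1;0.226 -0.503 -0.133 0 0 0.672 -1;0.226 -0.503 -0.133 0 0 0.672 -1;0.226 -0.503 -0.133 0 0 0.672 -1;0.226 -0.503 -0.133 0 0 0.672 -1"

```text
clock: 18.32
eef_pos: [599.1, -199.9, 164.2]
tool_rot: [-3.14, -0.001, 2.097]
force: [0.4, -0.3, -0.3]
width: 85.4
gripper_force: 0.0
```

Call:
move_arm:
  rows: "-0.319 -0.646 0 0 0 0.667 -1;-0.319 -0.646 0 0 0 0.667 -1;-0.319 -0.646 0 0 0 0.667 -1;-0.319 -0.646 0 0 0 0.667 -1;-0.319 -0.646 0 0 0 0.667 -1;-0.319 -0.646 0 0 0 0.667 -1;-0.319 -0.646 0 0 0 0.667 -1;-0.319 -0.646 0 0 0 0.667 -1;-0.319 -0.646 0 0 0 0.667 -1;-0.319 -0.646 0 0 0 0.667 -1;-0.319 -0.646 0 0 0 0.667 -1;-0.319 -0.646 0 0 0 0.667 -1"

```text
clock: 19.32
eef_pos: [479.8, -379.9, 165.0]
tool_rot: [-3.141, -0.0, 1.049]
force: [0.4, 0.7, 0.3]
width: 85.7
gripper_force: 0.0
```

Call:
move_arm:
  rows: "-0.236 -0.205 0.05 0 0 0.666 -1;-0.236 -0.205 0.1 0 0 0.666 -1;-0.236 -0.205 0.15 0 0 0.666 -1;-0.236 -0.205 0.2 0 0 0.666 -1;-0.236 -0.205 0.24 0 0 0.666 -1;-0.236 -0.205 0.28 0 0 0.666 -1;-0.236 -0.205 0.31 0 0 0.666 -1;-0.236 -0.205 0.34 0 0 0.666 -1;-0.236 -0.205 0.366 0 0 0.666 -1;-0.236 -0.205 0.366 0 0 0.666 -1;-0.236 -0.205 0.366 0 0 0.666 -1;-0.236 -0.205 0.366 0 0 0.666 -1"

```text
clock: 20.32
eef_pos: [391.3, -410.9, 55.8]
tool_rot: [3.141, -0.001, 0.003]
force: [-0.1, -0.3, 0.1]
width: 85.5
gripper_force: 0.0
```

```bash
python3 plan.py; python3 - <<'E'
from h import *
for c in(Cam("top"),Cam("side")):
    print([(b,c.at(b[0],10)) for b in c.blobs(c.mask((8,150,80),(20,255,255)),60)])
E
```

```text
meas 20.32 [ 391.3 -410.9   90.5] [180.   -0.    0.2] w 85.5 F [-0.1 -0.3  0.1] cmd [ 391.3 -410.4   17.5] 0.0
[((array([342.31, 170.67]), [335, 147, 18, 52, 472]), array([684.15703399, -49.4789535 ,  10.        ])), ((array([155.89, 204.59]), [131, 187, 49, 38, 1116]), array([574.00766373, 354.72004065,  10.        ])), ((array([151.93, 228.17]), [129, 224, 46, 10, 258]), array([520.4694898 , 355.68476684,  10.        ]))]
[((array([363.58, 143.6 ]), [341, 139, 46, 11, 301]), array([ 387.94596111, -401.83969547,   10.        ])), ((array([232.73, 230.26]), [204, 223, 59, 16, 487]), array([677.62640112, -83.62722327,  10.        ])), ((array([274.04, 418.62]), [238, 386, 70, 63, 3359]), array([556.20145926, 336.90988904,  10.        ]))]
```

Link 2 hasn't moved. Go down and grip, then lift.

Call:
move_arm:
  rows: "0 0 0.08 0 0 0 -1;0 0 0.14 0 0 0 -1;0 0 0.19 0 0 0 -1;0 0 0.22 0 0 0 -1;0 0 0.242 0 0 0 -1;0 0 0.242 0 0 0 1;0 0 0.242 0 0 0 1;0 0 0.242 0 0 0 1;0 0 0.242 0 0 0 1;0 0 0.242 0 0 0 1;0 0 0.242 0 0 0 1;0 0 0.242 0 0 0 1"

```text
clock: 21.42
eef_pos: [391.5, -410.8, -16.4]
tool_rot: [3.141, -0.001, 0.001]
force: [-0.5, 0.2, 5.3]
width: 13.7
gripper_force: 58.8
```

Call:
move_arm:
  rows: "0 0 0 0 0 0 1;0 0 0 0 0 0 1;0 0 0 0 0 0 1"

```text
clock: 21.67
eef_pos: [391.5, -410.9, -16.4]
tool_rot: [3.141, -0.001, 0.001]
force: [0.4, 0.8, 6.3]
width: 13.8
gripper_force: 58.9
```

```bash
python3 plan.py 391.3,-410.5,120,0 430,-380,200,60 600,-200,200,120 620,-20,200,180.5 665,30,150,180.5
```

```text
meas 21.67 [ 391.5 -410.9   18.3] [ 1.8e+02 -1.0e-01  1.0e-01] w 13.8 F [0.4 0.8 6.3] cmd [ 391.3 -410.4   17.5] 0.0
-0 0 -0.342 0 0 0 rows>= 3 
0.129 -0.101 -0.266 0 0 -0.666 rows>= 9 
0.803 0.19 -0 0 0 -0.667 rows>= 9 
0.486 0.358 -0 0 0 -0.672 rows>= 9 
-0.151 0.166 0.166 0 0 -0 rows>= 3
```

Call:
move_arm:
  rows: "0 0 -0.05 0 0 0 1;0 0 -0.12 0 0 0 1;0 0 -0.2 0 0 0 1;0 0 -0.28 0 0 0 1;0 0 -0.342 0 0 0 1;0 0 -0.342 0 0 0 1;0 0 -0.342 0 0 0 1"

```text
clock: 22.25
eef_pos: [391.7, -410.9, 86.2]
tool_rot: [3.14, -0.002, 0.002]
force: [0.0, 0.2, -0.4]
width: 13.3
gripper_force: 58.8
```

Call:
move_arm:
  rows: "0.01 -0.01 -0.05 0 0 -0.07 1;0.03 -0.02 -0.1 0 0 -0.14 1;0.05 -0.04 -0.15 0 0 -0.21 1;0.07 -0.06 -0.2 0 0 -0.28 1;0.09 -0.08 -0.25 0 0 -0.35 1;0.11 -0.1 -0.266 0 0 -0.42 1;0.129 -0.101 -0.266 0 0 -0.49 1;0.129 -0.101 -0.266 0 0 -0.56 1;0.129 -0.101 -0.266 0 0 -0.62 1;0.129 -0.101 -0.266 0 0 -0.666 1;0.129 -0.101 -0.266 0 0 -0.666 1;0.129 -0.101 -0.266 0 0 -0.666 1"

```text
clock: 23.25
eef_pos: [429.4, -379.7, 164.2]
tool_rot: [-3.14, -0.001, 1.045]
force: [0.2, -0.3, -0.4]
width: 13.2
gripper_force: 58.8
```

Call:
move_arm:
  rows: "0.07 0.02 0 0 0 -0.07 1;0.15 0.04 0 0 0 -0.14 1;0.23 0.06 0 0 0 -0.21 1;0.31 0.08 0 0 0 -0.28 1;0.39 0.1 0 0 0 -0.35 1;0.47 0.12 0 0 0 -0.42 1;0.55 0.14 0 0 0 -0.49 1;0.63 0.16 0 0 0 -0.56 1;0.72 0.18 0 0 0 -0.62 1;0.803 0.19 0 0 0 -0.667 1;0.803 0.19 0 0 0 -0.667 1;0.803 0.19 0 0 0 -0.667 1"

```text
clock: 24.25
eef_pos: [600.4, -197.4, 164.3]
tool_rot: [3.142, -0.002, 2.098]
force: [-0.4, -1.1, 0.0]
width: 13.4
gripper_force: 58.8
```

Call:
move_arm:
  rows: "0.05 0.04 0 0 0 -0.07 1;0.1 0.08 0 0 0 -0.14 1;0.15 0.12 0 0 0 -0.21 1;0.2 0.16 0 0 0 -0.28 1;0.25 0.2 0 0 0 -0.35 1;0.3 0.24 0 0 0 -0.42 1;0.35 0.27 0 0 0 -0.49 1;0.4 0.3 0 0 0 -0.56 1;0.45 0.34 0 0 0 -0.62 1;0.486 0.358 0 0 0 -0.672 1;0.486 0.358 0 0 0 -0.672 1;0.486 0.358 0 0 0 -0.672 1"

```text
clock: 25.25
eef_pos: [619.1, -21.0, 164.9]
tool_rot: [-3.141, -0.001, -3.136]
force: [0.0, -0.7, -1.2]
width: 13.4
gripper_force: 58.8
```

Call:
move_arm:
  rows: "-0.05 0.05 0.03 0 0 0 1;-0.1 0.1 0.07 0 0 0 1;-0.151 0.166 0.11 0 0 0 1;-0.151 0.166 0.166 0 0 0 1;-0.151 0.166 0.166 0 0 0 1;-0.151 0.166 0.166 0 0 0 1;-0.151 0.166 0.166 0 0 0 1"

```text
clock: 25.83
eef_pos: [664.4, 27.2, 115.9]
tool_rot: [-3.14, -0.0, -3.137]
force: [-0.8, -0.4, -0.4]
width: 13.9
gripper_force: 58.8
```

```bash
python3 plan.py 664.8,31,64,180.5;python3 - <<'E'
from h import *
S=Cam("side");m=S.mask((8,150,80),(20,255,255));m[:,:190]=0;m[:,280:]=0;m[330:]=0
print(S.blobs(m,30))
E
```

```text
meas 25.83 [664.4  27.2 150.6] [-179.9   -0.  -179.7] w 13.9 F [-0.8 -0.4 -0.4] cmd [664.9  30.1 150.1] 180.5
0 0.003 0.287 0 0 -0 rows>= 3 
[(array([203.64, 225.35]), [190, 215, 28, 24, 391]), (array([242.98, 227.01]), [224, 217, 39, 20, 540])]
```

Call:
move_arm:
  rows: "0 0.003 0.03 0 0 0 1;0 0.003 0.07 0 0 0 1;0 0.003 0.11 0 0 0 1;0 0.003 0.15 0 0 0 1;0 0.003 0.19 0 0 0 1;0 0.003 0.22 0 0 0 1;0 0.003 0.25 0 0 0 1;0 0.003 0.27 0 0 0 1;0 0.003 0.287 0 0 0 1;0 0.003 0.287 0 0 0 1;0 0.003 0.287 0 0 0 1"

```text
clock: 26.8
eef_pos: [664.6, 31.0, 29.2]
tool_rot: [3.142, -0.0, -3.133]
force: [-0.4, 0.7, 0.3]
width: 13.5
gripper_force: 58.8
```

```bash
python3 plan.py; python3 - <<'E'
from h import *
np.set_printoptions(suppress=True,precision=1)
S=Cam("side")
m=S.mask((8,150,80),(20,255,255));k=np.zeros_like(m);k[200:300,180:280]=m[200:300,180:280]
for q in cv2.findContours(k,cv2.RETR_CCOMP,cv2.CHAIN_APPROX_NONE)[0]:
    if cv2.contourArea(q)>3:
        M=cv2.moments(q);c=(M['m10']/M['m00'],M['m01']/M['m00']);print(cv2.contourArea(q),c,cv2.boundingRect(q),S.at(c,56))
w=cv2.resize(S.img[200:300,180:310],None,fx=6,fy=6,interpolation=cv2.INTER_CUBIC)
cv2.imwrite("pics/s7.png",w[:,:,::-1])
E
```

```text
meas 26.8 [664.6  31.   63.9] [ 180.    -0.  -179.5] w 13.5 F [-0.4  0.7  0.3] cmd [664.9  31.   64. ] 180.5
213.5 (246.6565183450429, 256.9422326307572) (234, 251, 25, 13) [629.1  36.6  56. ]
11.5 (251.7246376811594, 257.40579710144925) (249, 256, 6, 4) [619.3  37.7  56. ]
190.0 (206.43596491228067, 256.95877192982454) (197, 249, 25, 17) [705.9  37.4  56. ]
211.5 (248.7880220646178, 230.46335697399527) (234, 225, 29, 12) [633.2 -35.8  56. ]
7.0 (256.0, 230.19047619047618) (254, 229, 5, 4) [618.9 -36.7  56. ]
71.0 (207.85680751173706, 231.5446009389671) (204, 223, 9, 16) [714.8 -31.9  56. ]
```

View pics/s7.png

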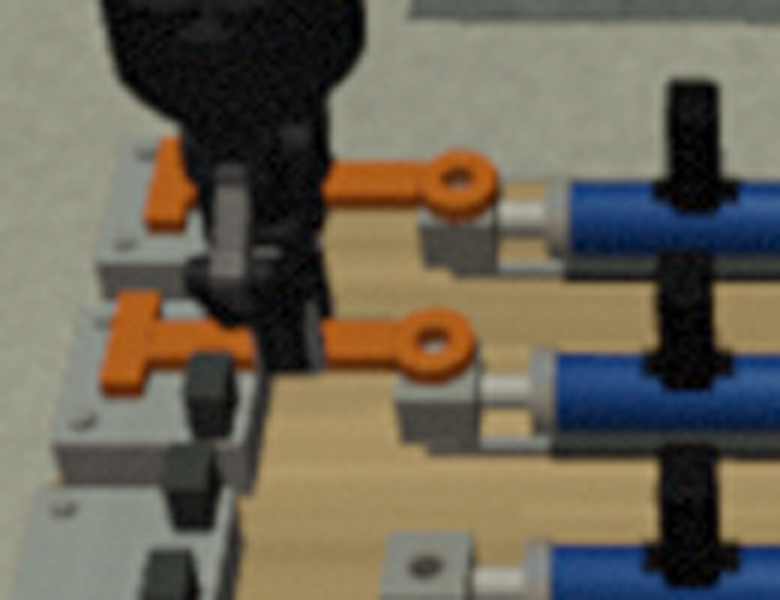

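Link 2's eye (252,257 px) is above block b's hole, shank in the slot. Lower and release.

```bash
python3 plan.py 665.4,31,58.5,180.5 665.4,31,160,180.5 600,200,190,180 554,300,190,150
```

```text
meas 26.85 [664.9  31.   64.3] [ 180.     0.  -179.5] w 13.6 F [ 1.1  0.  -1.3] cmd [664.9  31.   64. ] 180.5
-0.002 0 0.018 0 0 -0 rows>= 1 
0 0 -0.338 0 0 -0 rows>= 3 
0.214 0.565 -0.1 0 0 0.005 rows>= 5 
0.153 0.334 0 0 0 0.334 rows>= 5
```

Call:
move_arm:
  rows: "-0.002 0 0.005 0 0 0 1;-0.002 0 0.01 0 0 0 1;-0.002 0 0.015 0 0 0 1;-0.002 0 0.018 0 0 0 1;-0.002 0 0.018 0 0 0 1;-0.002 0 0.018 0 0 0 1"

```text
clock: 27.35
eef_pos: [665.0, 31.0, 23.9]
tool_rot: [3.142, -0.0, -3.133]
force: [-0.4, 0.7, 0.0]
width: 13.6
gripper_force: 58.8
```

Call:
move_arm:
  rows: "0 0 0 0 0 0 0.4;0 0 0 0 0 0 0.2;0 0 0 0 0 0 0;0 0 0 0 0 0 -0.2;0 0 0 0 0 0 -0.2;0 0 0 0 0 0 -0.2;0 0 -0.05 0 0 0 -0.2;0 0 -0.12 0 0 0 -0.2;0 0 -0.22 0 0 0 -0.2;0 0 -0.338 0 0 0 -0.2;0 0 -0.338 0 0 0 -0.2;0 0 -0.338 0 0 0 -0.2"

```text
clock: 28.35
eef_pos: [667.0, 31.1, 128.0]
tool_rot: [3.141, 0.005, -3.133]
force: [-1.2, -0.0, -0.3]
width: 51.4
gripper_force: 0.0
```

```bash
python3 - <<'E'
import json;s=json.load(open("cmd.json"));s["p"]=[665.4,31,159.9];s["yaw"]=180.5;json.dump(s,open("cmd.json","w"))
from h import *
T=Cam("top");S=Cam("side")
R=lambda c:c.mask((0,150,90),(5,255,255))|c.mask((175,150,90),(180,255,255))
for a,b in zip(sorted([x[0].tolist() for x in T.blobs(R(T),20,(125,180,175,235))]),sorted([x[0].tolist() for x in S.blobs(R(S),20,(240,380,300,435))])): print(a,b,tri(T,a,S,b))
for z in (40,50): pass
m=S.mask((8,150,80),(20,255,255));k=np.zeros_like(m);k[200:300,180:280]=m[200:300,180:280]
for q in cv2.findContours(k,cv2.RETR_CCOMP,cv2.CHAIN_APPROX_NONE)[0]:
    if cv2.contourArea(q)>3:
        M=cv2.moments(q);c=(M['m10']/M['m00'],M['m01']/M['m00']);print(cv2.contourArea(q),c,cv2.boundingRect(q),S.at(c,50))
E
python3 plan.py 620,180,190,180.5 579.6,321.8,110,180.5 579.6,321.8,62,180.5
```

```text
[135.79, 217.11] [253.33, 422.06] (array([555.40537162, 373.3267549 ,  62.72102966]), np.float64(48.869318021158506))
[139.13, 193.87] [256.77, 390.11] (array([568.31445473, 351.2371574 , 120.3821258 ]), np.float64(6.615940950433964))
[159.89, 218.55] [288.4, 422.32] (array([538.18402927, 341.73300509,  10.83994935]), np.float64(9.659398390373827))
[162.92, 195.37] [290.08, 390.56] (array([551.79947201, 320.89999277,  81.60648545]), np.float64(48.309856967569964))
505.5 (227.66897461259478, 258.77711836465545) (197, 250, 62, 18) [666.20107181  36.14093888  50.        ]
10.0 (252.0, 259.5) (250, 258, 5, 4) [619.39258899  37.51181747  50.        ]
276.0 (244.20048309178742, 230.43599033816423) (225, 225, 38, 12) [643.83906947 -41.96953363  50.        ]
7.0 (256.0, 230.19047619047618) (254, 229, 5, 4) [620.09566833 -42.89448565  50.        ]
96.5 (208.99481865284974, 230.96200345423142) (204, 223, 13, 16) [714.80936    -39.80562694  50.        ]
meas 28.45 [664.4  30.9 159.4] [-1.800e+02 -1.000e-01 -1.795e+02] w 51.4 F [ 0.1 -0.1  0.1] cmd [665.4  31.  159.9] 180.5
0.147 0.498 -0.1 0 0 -0 rows>= 4 
0.131 0.474 0.266 0 0 -0 rows>= 5 
-0 -0 0.16 0 0 -0 rows>= 2
```

Call:
move_arm:
  rows: "0.147 0.498 -0.1 0 0 0 0.1;0.147 0.498 -0.1 0 0 0 0.1;0.147 0.498 -0.1 0 0 0 0.1;0.147 0.498 -0.1 0 0 0 0.1;0.147 0.498 -0.1 0 0 0 0.1;0.147 0.498 -0.1 0 0 0 0.1;0.147 0.498 -0.1 0 0 0 0.1"

```text
clock: 29.03
eef_pos: [618.9, 178.8, 153.8]
tool_rot: [-3.14, -0.002, -3.133]
force: [0.3, -0.3, -0.1]
width: 38.5
gripper_force: 0.0
```

Call:
move_arm:
  rows: "0.131 0.474 0 0 0 0 0.1;0.131 0.474 0 0 0 0 0.1;0.131 0.474 0 0 0 0 0.1;0.131 0.474 0.06 0 0 0 0.1;0.131 0.474 0.14 0 0 0 0.1;0.131 0.474 0.22 0 0 0 0.1;0.131 0.474 0.266 0 0 0 0.1;0.131 0.474 0.266 0 0 0 0.1;0.131 0.474 0.266 0 0 0 0.1;0.131 0.474 0.266 0 0 0 0.1"

```text
clock: 29.87
eef_pos: [580.4, 320.7, 76.0]
tool_rot: [-3.141, 0.001, -3.135]
force: [-0.0, 0.2, 0.3]
width: 38.6
gripper_force: 0.0
```

```bash
python3 plan.py; python3 - <<'E'
from h import *
T=Cam("top");S=Cam("side")
w=np.hstack([cv2.resize(T.img[150:270,90:220],None,fx=3,fy=3),cv2.resize(S.img[340:460,200:330],None,fx=3,fy=3)])
cv2.imwrite("pics/p1.png",w[:,:,::-1])
E
```

```text
meas 29.87 [580.4 320.7 110.7] [-1.800e+02  1.000e-01 -1.796e+02] w 38.6 F [-0.   0.2  0.3] cmd [579.5 321.9  62.1] 180.5
```

View pics/p1.png

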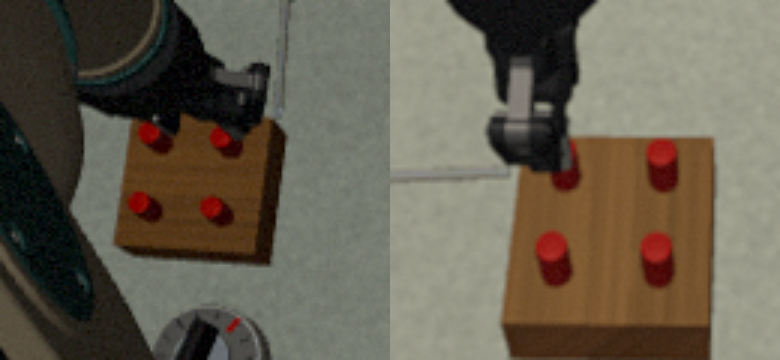

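Pads straddle pin B (top: tips at about (144,191) and (170,193) px). Descend and grip.

Call:
move_arm:
  rows: "0 0 0.04 0 0 0 0.1;0 0 0.08 0 0 0 0.1;0 0 0.11 0 0 0 0.1;0 0 0.14 0 0 0 0.1;0 0 0.16 0 0 0 0.1;0 0 0.16 0 0 0 0.1;0 0 0.16 0 0 0 0.1;0 0 0.16 0 0 0 1;0 0 0.16 0 0 0 1;0 0 0.16 0 0 0 1;0 0 0.16 0 0 0 1;0 0 0.16 0 0 0 1"

```text
clock: 30.97
eef_pos: [579.6, 322.1, 28.2]
tool_rot: [3.141, 0.001, -3.133]
force: [-0.1, 0.0, 3.6]
width: 13.8
gripper_force: 58.5
```

```bash
python3 plan.py 579.5,321.9,140,180.5 620,120,150,180.5 621,-49.3,150,180.5
```

```text
meas 30.97 [579.6 322.1  62.9] [ 1.800e+02  1.000e-01 -1.795e+02] w 13.8 F [-0.1  0.   3.6] cmd [579.5 321.9  62.1] 180.5
-0 0 -0.26 0 0 -0 rows>= 2 
-0.129 -0.674 -0.033 0 0 -0 rows>= 5 
0.001 -0.564 -0 0 0 -0 rows>= 5
```

Call:
move_arm:
  rows: "0 0 -0.03 0 0 0 1;0 0 -0.07 0 0 0 1;0 0 -0.12 0 0 0 1;0 0 -0.18 0 0 0 1;0 0 -0.26 0 0 0 1;0 0 -0.26 0 0 0 1;0 0 -0.26 0 0 0 1"

```text
clock: 31.55
eef_pos: [580.2, 322.6, 108.1]
tool_rot: [3.139, 0.003, -3.133]
force: [0.1, -0.6, -0.2]
width: 13.8
gripper_force: 58.5
```

Call:
move_arm:
  rows: "-0.02 -0.1 -0.033 0 0 0 1;-0.04 -0.2 -0.033 0 0 0 1;-0.06 -0.3 -0.033 0 0 0 1;-0.08 -0.4 -0.033 0 0 0 1;-0.1 -0.5 -0.033 0 0 0 1;-0.12 -0.6 -0.033 0 0 0 1;-0.129 -0.674 -0.033 0 0 0 1;-0.129 -0.674 -0.033 0 0 0 1"

```text
clock: 32.22
eef_pos: [619.9, 111.2, 114.6]
tool_rot: [-3.136, -0.002, -3.141]
force: [0.2, -1.2, -0.2]
width: 14.1
gripper_force: 58.6
```

Call:
move_arm:
  rows: "0 -0.1 0 0 0 0 1;0 -0.2 0 0 0 0 1;0 -0.3 0 0 0 0 1;0 -0.4 0 0 0 0 1;0 -0.48 0 0 0 0 1;0.001 -0.564 0 0 0 0 1;0.001 -0.564 0 0 0 0 1;0.001 -0.564 0 0 0 0 1;0.001 -0.564 0 0 0 0 1;0.001 -0.564 0 0 0 0 1"

```text
clock: 33.05
eef_pos: [620.6, -47.0, 115.1]
tool_rot: [3.14, -0.001, -3.13]
force: [-0.4, 0.2, 0.3]
width: 14.2
gripper_force: 58.7
```

```bash
python3 plan.py; python3 - <<'E'
from h import *
S=Cam("side")
g=S.img.astype(int)
print(S.px((621,-49.3,95)),S.px((621,-49.3,129)),S.px((621,-49.3,150)))
for r in range(190,222,3): print(r,[int(v) for v in g[r,244:266].sum(1)])
E
```

```text
meas 33.05 [620.6 -47.  149.8] [ 179.9   -0.  -179.4] w 14.2 F [-0.4  0.2  0.3] cmd [621.1 -49.2 150. ] 180.5
[253.75641761 211.41179131] [252.0635323 198.2125091] [250.97806184 189.74918866]
190 [157, 101, 49, 43, 42, 50, 65, 48, 61, 48, 97, 173, 132, 62, 216, 278, 279, 274, 279, 271, 281, 284]
193 [367, 260, 118, 47, 8, 41, 58, 42, 46, 53, 154, 192, 150, 97, 240, 287, 272, 270, 266, 273, 278, 300]
196 [413, 304, 155, 65, 43, 56, 70, 35, 41, 46, 96, 172, 184, 202, 244, 270, 265, 264, 277, 284, 298, 292]
199 [422, 356, 216, 86, 28, 30, 38, 50, 50, 38, 68, 158, 194, 239, 273, 272, 272, 275, 280, 275, 290, 284]
202 [414, 426, 413, 353, 284, 245, 223, 186, 155, 172, 186, 228, 255, 262, 259, 257, 256, 256, 248, 244, 235, 243]
205 [416, 418, 417, 423, 427, 432, 437, 332, 194, 171, 182, 312, 405, 429, 435, 435, 431, 428, 422, 418, 422, 420]
208 [415, 421, 425, 424, 424, 417, 417, 356, 234, 165, 176, 257, 388, 423, 424, 415, 409, 413, 417, 418, 423, 421]
211 [412, 412, 424, 418, 416, 413, 418, 394, 297, 183, 148, 202, 363, 422, 419, 410, 417, 408, 411, 407, 412, 413]
214 [423, 421, 413, 421, 422, 421, 421, 413, 418, 409, 387, 414, 428, 421, 415, 424, 422, 429, 429, 425, 425, 420]
217 [411, 418, 412, 413, 415, 417, 414, 414, 421, 422, 421, 418, 413, 421, 410, 424, 433, 427, 422, 420, 417, 418]
220 [413, 423, 415, 420, 418, 424, 425, 433, 425, 407, 408, 423, 425, 428, 415, 415, 409, 413, 412, 421, 424, 422]
```

```bash
python3 plan.py 621,-49.3,94,180.5 621,-49.3,72,180.5
```

```text
meas 33.1 [620.7 -47.  149.9] [ 179.9   -0.  -179.3] w 14.2 F [0.1 0.1 0. ] cmd [621.1 -49.2 150. ] 180.5
0 -0 0.187 0 0 -0 rows>= 2 
0 -0 0.073 0 0 -0 rows>= 1
```

Call:
move_arm:
  rows: "0 0 0.04 0 0 0 1;0 0 0.08 0 0 0 1;0 0 0.11 0 0 0 1;0 0 0.13 0 0 0 1;0 0 0.145 0 0 0 1;0 0 0.16 0 0 0 1;0 0 0.175 0 0 0 1;0 0 0.187 0 0 0 1;0 0 0.187 0 0 0 1"

```text
clock: 33.85
eef_pos: [620.3, -49.2, 58.6]
tool_rot: [3.142, -0.001, -3.133]
force: [0.2, -0.1, -0.3]
width: 13.6
gripper_force: 58.7
```

Call:
move_arm:
  rows: "0 0 0.01 0 0 0 1;0 0 0.02 0 0 0 1;0 0 0.03 0 0 0 1;0 0 0.04 0 0 0 1;0 0 0.05 0 0 0 1;0 0 0.06 0 0 0 1;0 0 0.068 0 0 0 1;0 0 0.073 0 0 0 1;0 0 0.073 0 0 0 1"

```text
clock: 34.6
eef_pos: [621.0, -49.1, 37.1]
tool_rot: [3.142, 0.0, -3.133]
force: [1.4, 0.6, -1.5]
width: 13.9
gripper_force: 58.7
```

Call:
move_arm:
  rows: "0 0 0.003 0 0 0 1;0 0 0.006 0 0 0 1;0 0 0.006 0 0 0 1"

```text
clock: 34.85
eef_pos: [621.2, -49.2, 36.2]
tool_rot: [-3.142, 0.001, -3.133]
force: [-0.6, -0.4, 3.4]
width: 13.6
gripper_force: 59.1
```

```bash
python3 - <<'E'
import json;s=json.load(open("cmd.json"));s["p"][2]-=1.8;json.dump(s,open("cmd.json","w"))
E
python3 plan.py 621,-49.3,160,180.5 590,200,190,180.5 529.7,321.6,110,180.5 529.7,321.6,62,180.5
```

```text
meas 34.85 [621.2 -49.2  70.9] [-180.     0.  -179.5] w 13.6 F [-0.6 -0.4  3.4] cmd [621.1 -49.2  70.2] 180.5
0 -0 -0.299 0 0 -0 rows>= 3 
0.096 0.832 -0.1 0 0 -0 rows>= 7 
0.198 0.407 0.266 0 0 -0 rows>= 4 
-0 -0 0.16 0 0 -0 rows>= 2
```

Pin seated exactly at the predicted height. Release and fetch pin D.

Call:
move_arm:
  rows: "0 0 0 0 0 0 0.4;0 0 0 0 0 0 0.1;0 0 0 0 0 0 0.1;0 0 0 0 0 0 0.1;0 0 0 0 0 0 0.1;0 0 -0.05 0 0 0 0.1;0 0 -0.12 0 0 0 0.1;0 0 -0.22 0 0 0 0.1;0 0 -0.299 0 0 0 0.1;0 0 -0.299 0 0 0 0.1;0 0 -0.299 0 0 0 0.1"

```text
clock: 35.77
eef_pos: [621.8, -49.3, 126.8]
tool_rot: [-3.141, 0.003, -3.133]
force: [-0.6, -0.4, -0.0]
width: 38.4
gripper_force: 0.0
```

Call:
move_arm:
  rows: "0.096 0.832 -0.1 0 0 0 0.1;0.096 0.832 -0.1 0 0 0 0.1;0.096 0.832 -0.1 0 0 0 0.1;0.096 0.832 -0.1 0 0 0 0.1;0.096 0.832 -0.1 0 0 0 0.1;0.096 0.832 -0.1 0 0 0 0.1;0.096 0.832 -0.1 0 0 0 0.1;0.096 0.832 -0.1 0 0 0 0.1;0.096 0.832 -0.1 0 0 0 0.1;0.096 0.832 -0.1 0 0 0 0.1"

```text
clock: 36.6
eef_pos: [589.5, 197.8, 154.2]
tool_rot: [-3.139, -0.002, -3.135]
force: [-0.3, -0.8, 0.2]
width: 38.1
gripper_force: 0.0
```

Call:
move_arm:
  rows: "0.198 0.407 0 0 0 0 0.1;0.198 0.407 0 0 0 0 0.1;0.198 0.407 0 0 0 0 0.1;0.198 0.407 0.06 0 0 0 0.1;0.198 0.407 0.14 0 0 0 0.1;0.198 0.407 0.22 0 0 0 0.1;0.198 0.407 0.266 0 0 0 0.1;0.198 0.407 0.266 0 0 0 0.1;0.198 0.407 0.266 0 0 0 0.1;0.198 0.407 0.266 0 0 0 0.1;0.198 0.407 0.266 0 0 0 0.1"

```text
clock: 37.52
eef_pos: [530.5, 321.5, 76.8]
tool_rot: [3.14, 0.002, -3.134]
force: [0.4, 0.9, -0.1]
width: 38.0
gripper_force: 0.0
```

```bash
python3 plan.py; python3 - <<'E'
from h import *
T=Cam("top");S=Cam("side")
for c in (T,S):print([(b[0].tolist(),b[1][4]) for b in c.blobs(c.mask((0,150,90),(5,255,255))|c.mask((175,150,90),(180,255,255)),15)])
E
```

```text
meas 37.52 [530.5 321.5 111.5] [ 1.799e+02  1.000e-01 -1.796e+02] w 38.0 F [ 0.4  0.9 -0.1] cmd [529.7 321.7  62.1] 180.5
[([342.0, 187.9], 39), ([135.57, 218.29], 21), ([159.35, 219.35], 23), ([398.87, 303.8], 15), ([422.78, 309.06], 18)]
[([253.33, 422.12], 84), ([288.38, 422.38], 85)]
```

Call:
move_arm:
  rows: "0 0 0.04 0 0 0 0.1;0 0 0.08 0 0 0 0.1;0 0 0.11 0 0 0 0.1;0 0 0.14 0 0 0 0.1;0 0 0.16 0 0 0 0.1;0 0 0.16 0 0 0 0.1;0 0 0.16 0 0 0 0.1;0 0 0.16 0 0 0 1;0 0 0.16 0 0 0 1;0 0 0.16 0 0 0 1;0 0 0.16 0 0 0 1;0 0 0.16 0 0 0 1"

```text
clock: 38.62
eef_pos: [529.7, 321.8, 28.1]
tool_rot: [3.141, 0.001, -3.133]
force: [-0.7, -0.4, 4.0]
width: 13.7
gripper_force: 58.5
```

```bash
python3 plan.py 529.7,321.7,140,180.5 600,180,150,180.5 619.8,31,150,180.5
```

```text
meas 38.62 [529.7 321.8  62.8] [ 1.800e+02  1.000e-01 -1.795e+02] w 13.7 F [-0.7 -0.4  4. ] cmd [529.7 321.7  62.1] 180.5
-0 -0 -0.26 0 0 -0 rows>= 2 
-0.23 -0.474 -0.033 0 0 -0 rows>= 4 
-0.062 -0.498 -0 0 0 -0 rows>= 4
```

Call:
move_arm:
  rows: "0 0 -0.03 0 0 0 1;0 0 -0.07 0 0 0 1;0 0 -0.12 0 0 0 1;0 0 -0.18 0 0 0 1;0 0 -0.26 0 0 0 1;0 0 -0.26 0 0 0 1;0 0 -0.26 0 0 0 1"

```text
clock: 39.2
eef_pos: [530.4, 322.6, 107.9]
tool_rot: [3.139, 0.003, -3.133]
force: [-0.3, -0.4, -2.2]
width: 14.2
gripper_force: 58.5
```

Call:
move_arm:
  rows: "-0.05 -0.1 -0.033 0 0 0 1;-0.1 -0.2 -0.033 0 0 0 1;-0.15 -0.3 -0.033 0 0 0 1;-0.2 -0.4 -0.033 0 0 0 1;-0.23 -0.474 -0.033 0 0 0 1;-0.23 -0.474 -0.033 0 0 0 1;-0.23 -0.474 -0.033 0 0 0 1"

```text
clock: 39.78
eef_pos: [599.6, 177.4, 114.5]
tool_rot: [-3.14, -0.002, -3.137]
force: [-0.7, 0.7, -0.8]
width: 13.8
gripper_force: 58.6
```

Call:
move_arm:
  rows: "-0.01 -0.1 0 0 0 0 1;-0.02 -0.2 0 0 0 0 1;-0.04 -0.3 0 0 0 0 1;-0.05 -0.4 0 0 0 0 1;-0.062 -0.45 0 0 0 0 1;-0.062 -0.498 0 0 0 0 1;-0.062 -0.498 0 0 0 0 1;-0.062 -0.498 0 0 0 0 1;-0.062 -0.498 0 0 0 0 1;-0.062 -0.498 0 0 0 0 1"

```text
clock: 40.62
eef_pos: [619.1, 33.8, 115.4]
tool_rot: [3.14, -0.0, -3.129]
force: [0.4, 0.1, -0.9]
width: 13.9
gripper_force: 58.7
```

```bash
python3 plan.py 619.8,31,94,180.5 619.8,31,70.2,180.5; python3 - <<'E'
from h import *
S=Cam("side");g=S.img.astype(int)
print(S.px((619.8,31,95)))
for r in range(228,248,2): print(r,[int(v) for v in g[r,238:262].sum(1)])
m=S.mask((8,150,80),(20,255,255));k=np.zeros_like(m);k[200:300,180:280]=m[200:300,180:280]
for q in cv2.findContours(k,cv2.RETR_CCOMP,cv2.CHAIN_APPROX_NONE)[0]:
    if cv2.contourArea(q)>3:
        M=cv2.moments(q);c=(M['m10']/M['m00'],M['m01']/M['m00']);print(cv2.contourArea(q),c,cv2.boundingRect(q),S.at(c,50))
E
```

```text
meas 40.62 [619.1  33.8 150.1] [ 179.9   -0.  -179.3] w 13.9 F [ 0.4  0.1 -0.9] cmd [619.8  30.9 150. ] 180.5
-0 0 0.187 0 0 -0 rows>= 2 
-0 0 0.079 0 0 -0 rows>= 1 
[249.79127553 240.39265328]
228 [281, 291, 284, 232, 136, 25, 48, 67, 77, 53, 20, 44, 84, 179, 207, 153, 100, 93, 88, 97, 92, 184, 271, 301]
230 [300, 303, 302, 274, 194, 122, 93, 97, 92, 90, 82, 91, 114, 188, 233, 191, 136, 90, 106, 143, 222, 296, 302, 245]
232 [157, 152, 162, 163, 162, 156, 170, 173, 165, 178, 180, 177, 192, 259, 300, 309, 304, 305, 298, 302, 297, 269, 221, 138]
234 [248, 257, 238, 253, 249, 261, 258, 235, 226, 203, 191, 186, 183, 161, 159, 197, 207, 202, 200, 186, 131, 136, 177, 235]
236 [384, 386, 383, 380, 389, 381, 386, 391, 386, 328, 217, 177, 190, 190, 225, 229, 216, 184, 194, 192, 248, 306, 359, 330]
238 [380, 381, 383, 386, 385, 378, 382, 384, 389, 339, 249, 183, 179, 177, 186, 199, 207, 201, 210, 208, 203, 210, 205, 173]
240 [364, 359, 363, 357, 359, 365, 357, 365, 368, 365, 288, 197, 176, 171, 186, 195, 206, 207, 198, 207, 205, 201, 190, 198]
242 [374, 379, 376, 380, 376, 377, 378, 377, 381, 382, 367, 305, 211, 176, 190, 206, 202, 206, 193, 201, 206, 197, 199, 196]
244 [398, 396, 393, 398, 394, 400, 401, 395, 398, 400, 402, 381, 312, 272, 275, 265, 247, 213, 197, 195, 205, 191, 197, 192]
246 [391, 395, 392, 401, 398, 395, 392, 398, 396, 389, 396, 399, 399, 399, 400, 403, 388, 336, 293, 291, 295, 294, 295, 289]
501.0 (227.74916833000665, 258.7455089820359) (197, 250, 62, 18) [666.05897811  36.05697722  50.        ]
10.0 (252.0, 259.5) (250, 258, 5, 4) [619.39258899  37.51181747  50.        ]
53.0 (256.99056603773585, 231.814465408805) (251, 226, 12, 11) [617.6158289  -38.22536077  50.        ]
250.5 (221.46107784431138, 229.2574850299401) (204, 222, 43, 15) [690.33011261 -44.97653416  50.        ]
```

Call:
move_arm:
  rows: "0 0 0.04 0 0 0 1;0 0 0.08 0 0 0 1;0 0 0.11 0 0 0 1;0 0 0.13 0 0 0 1;0 0 0.145 0 0 0 1;0 0 0.16 0 0 0 1;0 0 0.175 0 0 0 1;0 0 0.187 0 0 0 1;0 0 0.187 0 0 0 1"

```text
clock: 41.42
eef_pos: [619.2, 30.8, 58.7]
tool_rot: [-3.142, -0.001, -3.133]
force: [1.0, -0.6, -0.1]
width: 14.0
gripper_force: 58.7
```

Call:
move_arm:
  rows: "0 0 0.01 0 0 0 1;0 0 0.02 0 0 0 1;0 0 0.03 0 0 0 1;0 0 0.04 0 0 0 1;0 0 0.05 0 0 0 1;0 0 0.06 0 0 0 1;0 0 0.068 0 0 0 1;0 0 0.075 0 0 0 1;0 0 0.079 0 0 0 1;0 0 0.079 0 0 0 1"

```text
clock: 42.25
eef_pos: [620.1, 30.9, 36.1]
tool_rot: [3.142, 0.001, -3.133]
force: [-0.5, 0.2, 2.5]
width: 14.0
gripper_force: 59.1
```

Pin 2 seated. Release and go to handle b.

```bash
python3 plan.py 619.8,31,150,180.5 538.8,30.3,150,180.5 538.8,30.3,70,180.5
```

```text
meas 42.25 [620.1  30.9  70.8] [ 1.800e+02  1.000e-01 -1.795e+02] w 14.0 F [-0.5  0.2  2.5] cmd [619.8  30.9  70.2] 180.5
-0 0 -0.266 0 0 -0 rows>= 2 
0.27 0 0 0 0 -0 rows>= 2 
0 0 0.267 0 0 -0 rows>= 2
```

Call:
move_arm:
  rows: "0 0 0 0 0 0 0.4;0 0 0 0 0 0 0.1;0 0 0 0 0 0 0.1;0 0 0 0 0 0 0.1;0 0 0 0 0 0 0.1;0 0 -0.05 0 0 0 0.1;0 0 -0.12 0 0 0 0.1;0 0 -0.22 0 0 0 0.1;0 0 -0.266 0 0 0 0.1;0 0 -0.266 0 0 0 0.1;0 0 -0.266 0 0 0 0.1"

```text
clock: 43.17
eef_pos: [619.9, 30.9, 116.1]
tool_rot: [3.142, 0.002, -3.133]
force: [-0.3, -0.3, 0.1]
width: 38.3
gripper_force: 0.0
```

Call:
move_arm:
  rows: "0.05 0 0 0 0 0 -0.1;0.12 0 0 0 0 0 -0.1;0.2 0 0 0 0 0 -0.1;0.27 0 0 0 0 0 -0.1;0.27 0 0 0 0 0 -0.1;0.27 0 0 0 0 0 -0.1;0.27 0 0 0 0 0 -0.1"

```text
clock: 43.75
eef_pos: [538.8, 30.2, 114.7]
tool_rot: [3.142, -0.0, -3.133]
force: [0.4, -0.1, 0.3]
width: 46.8
gripper_force: 0.0
```

Call:
move_arm:
  rows: "0 0 0.05 0 0 0 -0.1;0 0 0.1 0 0 0 -0.1;0 0 0.15 0 0 0 -0.1;0 0 0.2 0 0 0 -0.1;0 0 0.24 0 0 0 -0.1;0 0 0.267 0 0 0 -0.1;0 0 0.267 0 0 0 -0.1;0 0 0.267 0 0 0 -0.1"

```text
clock: 44.42
eef_pos: [538.7, 30.2, 34.8]
tool_rot: [-3.142, -0.001, -3.133]
force: [0.6, 0.6, -0.6]
width: 46.7
gripper_force: 0.0
```

```bash
python3 plan.py; cat > pins.py <<'E'
from h import *
np.set_printoptions(suppress=True,precision=2)
def red(c,roi):
    m=c.mask((0,140,70),(6,255,255))|c.mask((174,140,70),(180,255,255))
    return [(b[0],b[1],c.at(b[0],65)) for b in c.blobs(m,8,roi)]
S=Cam("side");T=Cam("top")
for b in red(S,(190,200,330,300)):print("S",*b)
for b in red(T,(240,150,370,300)):print("T",*b)
E
python3 pins.py; python3 - <<'E'
from h import *
S=Cam("side");T=Cam("top")
w=np.hstack([cv2.resize(T.img[130:310,230:400],None,fx=2.2,fy=2.2),cv2.resize(S.img[180:360,180:370],None,fx=2.2,fy=2.2)])
cv2.imwrite("pics/h1.png",w[:,:,::-1])
E
```

```text
meas 44.42 [538.7  30.2  69.5] [-180.    -0.  -179.5] w 46.7 F [ 0.6  0.6 -0.6] cmd [538.8  30.2  69.9] 180.5
S [254.25 221.72] [251, 216, 7, 14, 64] [623.15 -51.77  65.  ]
S [251.21 250.69] [248, 244, 7, 16, 71] [620.39  28.67  65.  ]
```

View pics/h1.png

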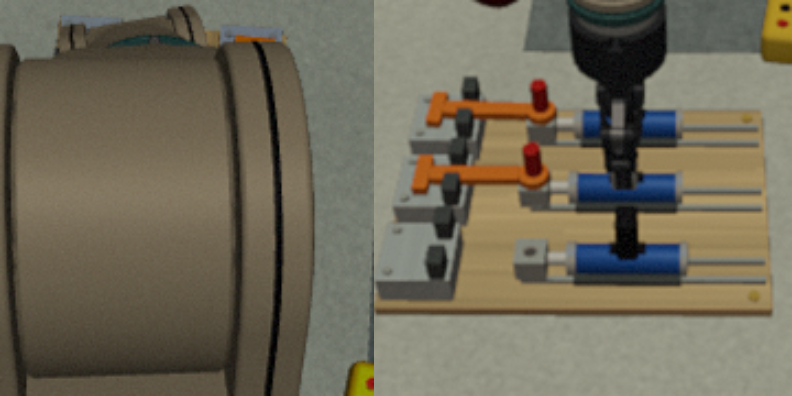

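Pins stand upright in both eyes; the gripper straddles handle b. Grip and pull 36 mm first.

Call:
move_arm:
  rows: "0 0 0 0 0 0 1;0 0 0 0 0 0 1;0 0 0 0 0 0 1;0 0 0 0 0 0 1;0 0 0 0 0 0 1;0 0 0 0 0 0 1"

```text
clock: 45.12
eef_pos: [538.8, 30.2, 36.0]
tool_rot: [3.142, 0.001, -3.133]
force: [-1.8, -0.6, 5.4]
width: 23.0
gripper_force: 59.4
```

Call:
move_arm:
  rows: "0.01 0 0 0 0 0 1;0.02 0 0 0 0 0 1;0.03 0 0 0 0 0 1;0.04 0 0 0 0 0 1;0.05 0 0 0 0 0 1;0.06 0 0 0 0 0 1;0.07 0 0 0 0 0 1;0.08 0 0 0 0 0 1;0.09 0 0 0 0 0 1;0.1 0 0 0 0 0 1;0.11 0 0 0 0 0 1;0.12 0 0 0 0 0 1"

```text
clock: 46.12
eef_pos: [508.1, 30.0, 36.0]
tool_rot: [3.141, 0.01, -3.133]
force: [9.1, -0.5, -4.9]
width: 23.1
gripper_force: 58.9
```

```bash
python3 pins.py
```

```text
S [254.24 222.12] [251, 216, 7, 15, 67] [623.04 -50.6   65.  ]
S [259.   250.49] [256, 244, 7, 16, 78] [605.62  27.99  65.  ]
```

Call:
move_arm:
  rows: "0.01 0 0 0 0 0 1;0.02 0 0 0 0 0 1;0.03 0 0 0 0 0 1;0.04 0 0 0 0 0 1;0.05 0 0 0 0 0 1;0.06 0 0 0 0 0 1;0.06 0 0 0 0 0 1;0.06 0 0 0 0 0 1;0.06 0 0 0 0 0 1;0.06 0 0 0 0 0 1"

```text
clock: 47.05
eef_pos: [490.0, 29.8, 36.0]
tool_rot: [3.141, 0.01, -3.133]
force: [9.6, -0.8, -3.0]
width: 22.9
gripper_force: 59.7
```

```bash
cat > ext.py <<'E'
# rod scan in side view along the lane: print pixel classes from draw block to tube mouth
from h import *
S=Cam("side");hsv=S.hsv;g=S.img
import sys
y=float(sys.argv[1])
r0=[]
for x in np.arange(625,520,-2.0) if len(sys.argv)<3 else np.arange(625,float(sys.argv[2]),-2.0):
    u,v=S.px((x,y+2,32));r0.append((int(x),g[int(round(v)),int(round(u))].tolist()))
print(r0)
E
python3 pins.py; python3 ext.py 31 480
```

```text
S [254.27 221.97] [251, 216, 7, 15, 66] [623.03 -51.04  65.  ]
S [259.1  250.57] [256, 244, 7, 16, 77] [605.41  28.2   65.  ]
[(625, [140, 116, 75]), (623, [140, 116, 79]), (621, [135, 116, 88]), (619, [134, 118, 90]), (617, [128, 115, 93]), (615, [109, 86, 67]), (613, [95, 55, 30]), (611, [96, 45, 13]), (609, [98, 46, 12]), (607, [94, 42, 9]), (605, [96, 44, 14]), (603, [93, 44, 12]), (601, [91, 47, 22]), (599, [95, 65, 48]), (597, [112, 104, 89]), (595, [132, 134, 120]), (593, [136, 139, 127]), (591, [98, 101, 90]), (589, [145, 143, 131]), (587, [171, 169, 156]), (585, [170, 168, 155]), (583, [169, 167, 154]), (581, [169, 166, 154]), (579, [168, 168, 154]), (577, [169, 168, 155]), (575, [168, 166, 154]), (573, [169, 167, 154]), (571, [169, 167, 154]), (569, [169, 167, 155]), (567, [170, 167, 155]), (565, [137, 138, 125]), (563, [129, 128, 117]), (561, [160, 157, 145]), (559, [170, 169, 155]), (557, [170, 168, 156]), (555, [152, 151, 138]), (553, [138, 137, 126]), (551, [159, 157, 145]), (549, [171, 169, 156]), (547, [171, 170, 155]), (545, [140, 136, 126]), (543, [128, 127, 116]), (541, [137, 135, 123]), (539, [132, 131, 119]), (537, [134, 133, 120]), (535, [110, 115, 119]), (533, [61, 79, 112]), (531, [20, 55, 108]), (529, [28, 63, 112]), (527, [23, 60, 110]), (525, [28, 61, 109]), (523, [29, 62, 112]), (521, [30, 61, 112]), (519, [24, 58, 110]), (517, [29, 62, 112]), (515, [29, 63, 112]), (513, [32, 62, 114]), (511, [28, 62, 112]), (509, [24, 59, 111]), (507, [28, 64, 113]), (505, [29, 63, 113]), (503, [29, 64, 115]), (501, [31, 66, 116]), (499, [27, 63, 117]), (497, [29, 54, 101]), (495, [27, 46, 86]), (493, [18, 42, 85]), (491, [24, 48, 86]), (489, [9, 43, 84]), (487, [18, 43, 85]), (485, [22, 46, 88]), (483, [26, 55, 100]), (481, [28, 64, 115])]
```

Call:
move_arm:
  rows: "0.01 0 0 0 0 0 1;0.02 0 0 0 0 0 1;0.03 0 0 0 0 0 1;0.04 0 0 0 0 0 1;0.05 0 0 0 0 0 1;0.053 0 0 0 0 0 1;0.053 0 0 0 0 0 1;0.053 0 0 0 0 0 1;0.053 0 0 0 0 0 1"

```text
clock: 47.95
eef_pos: [475.3, 29.6, 36.0]
tool_rot: [3.14, 0.012, -3.133]
force: [11.5, -2.4, -5.8]
width: 22.7
gripper_force: 59.7
```

```bash
python3 pins.py; python3 ext.py 31 500
```

```text
S [254.28 222.06] [251, 216, 7, 15, 67] [622.98 -50.78  65.  ]
S [259.   250.44] [255, 244, 8, 16, 77] [605.64  27.86  65.  ]
[(625, [142, 116, 76]), (623, [137, 113, 77]), (621, [135, 115, 86]), (619, [133, 117, 91]), (617, [131, 116, 88]), (615, [111, 87, 62]), (613, [95, 52, 29]), (611, [93, 43, 12]), (609, [98, 45, 9]), (607, [96, 46, 11]), (605, [94, 40, 7]), (603, [94, 44, 15]), (601, [91, 45, 22]), (599, [94, 65, 48]), (597, [112, 104, 91]), (595, [131, 133, 120]), (593, [133, 136, 124]), (591, [106, 107, 97]), (589, [135, 132, 122]), (587, [166, 163, 151]), (585, [169, 168, 155]), (583, [169, 167, 154]), (581, [169, 168, 154]), (579, [168, 166, 153]), (577, [169, 168, 155]), (575, [169, 167, 154]), (573, [170, 167, 155]), (571, [169, 166, 154]), (569, [170, 168, 155]), (567, [170, 169, 156]), (565, [148, 148, 135]), (563, [135, 133, 123]), (561, [161, 159, 147]), (559, [172, 170, 157]), (557, [170, 169, 157]), (555, [152, 151, 139]), (553, [122, 120, 110]), (551, [151, 148, 138]), (549, [170, 168, 155]), (547, [173, 170, 159]), (545, [133, 130, 119]), (543, [147, 145, 134]), (541, [169, 166, 154]), (539, [171, 169, 156]), (537, [170, 169, 156]), (535, [140, 137, 126]), (533, [132, 127, 116]), (531, [154, 149, 137]), (529, [150, 131, 119]), (527, [138, 124, 113]), (525, [129, 127, 115]), (523, [132, 129, 117]), (521, [134, 129, 115]), (519, [101, 105, 115]), (517, [42, 67, 109]), (515, [24, 60, 111]), (513, [26, 59, 110]), (511, [23, 59, 109]), (509, [26, 61, 110]), (507, [26, 60, 109]), (505, [26, 60, 111]), (503, [33, 65, 113]), (501, [29, 62, 112])]
```

Call:
move_arm:
  rows: "0.003 0 0 0 0 0 1;0.006 0 0 0 0 0 1;0.006 0 0 0 0 0 1;0.006 0 0 0 0 0 1;0.006 0 0 0 0 0 1"

```text
clock: 48.52
eef_pos: [474.0, 29.6, 36.0]
tool_rot: [3.14, 0.013, -3.134]
force: [12.9, -2.2, -6.4]
width: 22.7
gripper_force: 59.5
```

```bash
cat > band.py <<'E'
from h import *
import sys
S=Cam("side")
u0,v0=map(int,np.round(S.px((527,float(sys.argv[1])+1,34))))
for v in range(v0-5,v0+5): print(v,[tuple(S.img[v,u].tolist()) for u in range(u0-9,u0+8)])
E
python3 band.py 31 ; python3 pins.py
```

```text
258 [(163, 142, 99), (162, 141, 98), (163, 141, 97), (162, 141, 96), (162, 140, 97), (163, 141, 96), (164, 141, 97), (163, 141, 96), (163, 141, 96), (160, 138, 96), (144, 131, 108), (131, 124, 109), (128, 123, 109), (132, 124, 110), (128, 118, 100), (132, 116, 98), (136, 118, 98)]
259 [(162, 138, 95), (162, 140, 96), (162, 140, 96), (163, 140, 97), (162, 140, 95), (162, 139, 95), (162, 142, 98), (162, 140, 96), (163, 141, 96), (158, 138, 99), (142, 133, 113), (129, 129, 118), (129, 128, 118), (131, 129, 117), (99, 102, 111), (57, 71, 109), (52, 68, 108)]
260 [(159, 136, 93), (159, 137, 92), (160, 138, 94), (160, 138, 92), (159, 137, 93), (158, 137, 93), (160, 138, 94), (160, 138, 91), (160, 138, 92), (158, 139, 99), (141, 136, 118), (129, 133, 125), (133, 134, 125), (134, 135, 124), (92, 99, 121), (31, 64, 122), (22, 63, 122)]
261 [(150, 130, 89), (151, 131, 90), (156, 135, 95), (157, 136, 98), (156, 136, 97), (144, 123, 85), (148, 127, 88), (157, 136, 97), (156, 131, 93), (151, 125, 92), (138, 130, 119), (128, 132, 131), (132, 135, 131), (134, 136, 131), (97, 105, 128), (36, 72, 128
[... 1124 characters left out ...]
 98, 114), (34, 63, 111), (25, 60, 111)]
266 [(92, 91, 80), (104, 102, 92), (126, 121, 110), (128, 122, 112), (125, 121, 112), (98, 94, 86), (109, 105, 96), (125, 123, 112), (123, 108, 98), (117, 71, 62), (120, 99, 89), (125, 122, 112), (126, 122, 110), (130, 123, 109), (91, 93, 106), (28, 51, 100), (16, 50, 100)]
267 [(70, 67, 58), (83, 78, 72), (102, 98, 89), (104, 100, 91), (102, 100, 89), (76, 72, 67), (85, 82, 73), (105, 101, 93), (103, 90, 82), (95, 58, 51), (104, 87, 79), (112, 108, 99), (116, 111, 100), (118, 111, 99), (81, 80, 92), (25, 48, 92), (11, 42, 91)]
S [254.25 222.13] [251, 216, 7, 15, 67] [623.02 -50.57  65.  ]
S [258.92 250.3 ] [255, 244, 8, 16, 74] [605.83  27.49  65.  ]
```

Band is half drawn (ring 40 at ~5 px from the mouth, g ≈ 49.5 mm). Release lane b and go to handle a.

```bash
python3 - <<'E'
import json;s=json.load(open("cmd.json"));s["p"]=[538.8-.239*300,30.2-0.6,69.9];json.dump(s,open("cmd.json","w"))
E
python3 plan.py 467.1,29.6,160,180.5 540.4,-49.6,160,180.5 540.4,-49.6,70,180.5
```

```text
meas 48.67 [474.   29.6  70.7] [ 179.9    0.7 -179.5] w 23.1 F [12.8 -1.6 -5.7] cmd [467.1  29.6  69.9] 180.5
-0 0 -0.3 0 0 -0 rows>= 3 
-0.242 -0.266 -0 0 0 -0 rows>= 3 
-0 -0 0.3 0 0 -0 rows>= 3
```

Call:
move_arm:
  rows: "0 0 0 0 0 0 0.3;0 0 0 0 0 0 0.1;0 0 0 0 0 0 -0.1;0 0 0 0 0 0 -0.1;0 0 0 0 0 0 -0.1;0 0 -0.05 0 0 0 -0.1;0 0 -0.12 0 0 0 -0.1;0 0 -0.22 0 0 0 -0.1;0 0 -0.3 0 0 0 -0.1;0 0 -0.3 0 0 0 -0.1;0 0 -0.3 0 0 0 -0.1"

```text
clock: 49.58
eef_pos: [467.5, 29.6, 126.4]
tool_rot: [3.141, 0.003, -3.133]
force: [-0.4, -0.4, -0.6]
width: 47.0
gripper_force: 0.0
```

```bash
python3 plan.py; python3 pins.py; python3 band.py 31|sed -n '6,8p'
```

```text
meas 49.58 [467.5  29.6 161.1] [ 180.     0.2 -179.5] w 47.0 F [-0.4 -0.4 -0.6] cmd [540.4 -49.6  69.9] 180.5
S [254.23 221.3 ] [251, 216, 7, 13, 60] [623.32 -53.01  65.  ]
S [258.88 250.32] [255, 244, 8, 16, 72] [605.9   27.54  65.  ]
T [342.08 188.02] [339, 185, 7, 7, 40] [625.86 -50.07  65.  ]
263 [(125, 123, 113), (140, 141, 128), (170, 167, 155), (170, 168, 156), (167, 165, 154), (136, 134, 124), (148, 148, 136), (169, 169, 156), (167, 151, 139), (155, 102, 93), (135, 109, 107), (126, 130, 127), (130, 132, 128), (134, 134, 129), (93, 103, 126), (42, 72, 126), (35, 73, 126)]
264 [(126, 124, 114), (144, 141, 131), (169, 167, 154), (169, 166, 153), (168, 166, 154), (139, 137, 127), (148, 148, 135), (172, 171, 158), (167, 154, 141), (155, 104, 93), (140, 111, 103), (129, 129, 119), (131, 131, 121), (132, 130, 118), (94, 102, 117), (38, 67, 119), (26, 62, 117)]
265 [(114, 109, 100), (130, 124, 113), (151, 147, 134), (152, 147, 135), (151, 146, 133), (123, 117, 107), (133, 128, 116), (152, 148, 136), (148, 131, 119), (139, 86, 79), (130, 105, 96), (128, 128, 116), (131, 128, 117), (134, 131, 115), (93, 95, 111), (32, 60, 109), (24, 60, 111)]
```

Lane b holds at the band. Now handle a.

Call:
move_arm:
  rows: "-0.06 -0.07 0 0 0 0 -0.1;-0.12 -0.14 0 0 0 0 -0.1;-0.18 -0.2 0 0 0 0 -0.1;-0.242 -0.266 0 0 0 0 -0.1;-0.242 -0.266 0 0 0 0 -0.1;-0.242 -0.266 0 0 0 0 -0.1;-0.242 -0.266 0 0 0 0 -0.1;-0.242 -0.266 0 0 0 0 -0.1"

```text
clock: 50.4
eef_pos: [538.7, -48.4, 124.5]
tool_rot: [3.141, -0.003, -3.131]
force: [-0.2, 0.1, -0.4]
width: 47.2
gripper_force: 0.0
```

Call:
move_arm:
  rows: "0 0 0.06 0 0 0 -0.1;0 0 0.12 0 0 0 -0.1;0 0 0.18 0 0 0 -0.1;0 0 0.23 0 0 0 -0.1;0 0 0.27 0 0 0 -0.1;0 0 0.3 0 0 0 -0.1;0 0 0.3 0 0 0 -0.1;0 0 0.3 0 0 0 1;0 0 0.3 0 0 0 1;0 0 0.3 0 0 0 1;0 0 0.3 0 0 0 1;0 0 0.3 0 0 0 1"

```text
clock: 51.4
eef_pos: [540.4, -49.8, 36.1]
tool_rot: [-3.141, 0.001, -3.133]
force: [-1.0, -0.5, 4.8]
width: 22.9
gripper_force: 60.7
```

Call:
move_arm:
  rows: "0 0 0 0 0 0 1;0.01 0 0 0 0 0 1;0.02 0 0 0 0 0 1;0.03 0 0 0 0 0 1;0.04 0 0 0 0 0 1;0.05 0 0 0 0 0 1;0.06 0 0 0 0 0 1;0.07 0 0 0 0 0 1;0.08 0 0 0 0 0 1;0.09 0 0 0 0 0 1;0.1 0 0 0 0 0 1;0.1 0 0 0 0 0 1"

```text
clock: 52.4
eef_pos: [514.7, -50.0, 36.1]
tool_rot: [3.141, 0.009, -3.133]
force: [7.5, -0.4, -2.1]
width: 23.2
gripper_force: 59.9
```

```bash
python3 plan.py; python3 pins.py; python3 ext.py -49 500
```

```text
meas 52.4 [514.7 -50.   70.8] [ 180.     0.5 -179.5] w 23.2 F [ 7.5 -0.4 -2.1] cmd [540.4 -49.6  69.9] 180.5
S [262.42 221.4 ] [259, 216, 7, 13, 57] [606.81 -52.85  65.  ]
S [259.03 249.97] [255, 244, 8, 14, 68] [605.7   26.62  65.  ]
[(625, [142, 121, 80]), (623, [146, 126, 85]), (621, [144, 123, 84]), (619, [128, 115, 92]), (617, [103, 81, 68]), (615, [92, 51, 29]), (613, [92, 51, 29]), (611, [94, 43, 16]), (609, [95, 44, 8]), (607, [93, 42, 14]), (605, [91, 42, 9]), (603, [92, 45, 23]), (601, [98, 67, 48]), (599, [107, 94, 80]), (597, [118, 113, 100]), (595, [127, 128, 116]), (593, [126, 129, 116]), (591, [102, 103, 93]), (589, [146, 144, 132]), (587, [170, 167, 155]), (585, [168, 166, 154]), (583, [167, 166, 153]), (581, [167, 165, 152]), (579, [167, 165, 153]), (577, [168, 166, 154]), (575, [166, 164, 151]), (573, [167, 165, 152]), (571, [167, 165, 152]), (569, [167, 165, 152]), (567, [152, 150, 138]), (565, [134, 133, 121]), (563, [130, 130, 117]), (561, [133, 131, 117]), (559, [98, 104, 112]), (557, [43, 70, 114]), (555, [29, 64, 117]), (553, [30, 67, 119]), (551, [36, 70, 119]), (549, [34, 67, 118]), (547, [36, 70, 121]), (545, [33, 67, 119]), (543, [36, 69, 120]), (541, [36, 71, 118]), (539, [36, 70, 121]), (537, [32, 68, 120]), (535, [36, 70, 119]), (533, [41, 74, 123]), (531, [37, 72, 122]), (529, [40, 73, 124]), (527, [38, 74, 125]), (525, [26, 57, 101]), (523, [21, 38, 66]), (521, [16, 27, 48]), (519, [13, 27, 47]), (517, [13, 27, 47]), (515, [16, 26, 49]), (513, [16, 29, 49]), (511, [4, 21, 44]), (509, [17, 27, 49]), (507, [27, 58, 106]), (505, [33, 68, 118]), (503, [26, 63, 116]), (501, [31, 64, 114])]
```

Call:
move_arm:
  rows: "0.01 0 0 0 0 0 1;0.02 0 0 0 0 0 1;0.03 0 0 0 0 0 1;0.04 0 0 0 0 0 1;0.05 0 0 0 0 0 1;0.06 0 0 0 0 0 1;0.07 0 0 0 0 0 1;0.08 0 0 0 0 0 1;0.09 0 0 0 0 0 1;0.1 0 0 0 0 0 1;0.11 0 0 0 0 0 1;0.11 0 0 0 0 0 1"

```text
clock: 53.55
eef_pos: [483.6, -50.3, 36.1]
tool_rot: [3.141, 0.012, -3.133]
force: [10.9, -1.5, -4.3]
width: 23.2
gripper_force: 59.5
```

```bash
python3 plan.py; python3 pins.py; python3 ext.py -49 500
```

```text
meas 53.55 [483.6 -50.3  70.8] [ 180.     0.7 -179.5] w 23.2 F [10.9 -1.5 -4.3] cmd [540.4 -49.6  69.9] 180.5
S [262.29 221.16] [259, 216, 7, 13, 58] [607.14 -53.55  65.  ]
S [259.1  250.34] [255, 244, 8, 16, 70] [605.47  27.59  65.  ]
[(625, [142, 123, 82]), (623, [143, 122, 83]), (621, [144, 125, 84]), (619, [132, 116, 89]), (617, [107, 84, 64]), (615, [93, 52, 32]), (613, [93, 52, 32]), (611, [96, 47, 21]), (609, [94, 41, 11]), (607, [93, 46, 17]), (605, [93, 44, 15]), (603, [94, 47, 21]), (601, [98, 67, 48]), (599, [107, 93, 81]), (597, [117, 115, 101]), (595, [130, 131, 119]), (593, [130, 134, 122]), (591, [100, 100, 89]), (589, [143, 139, 128]), (587, [170, 167, 153]), (585, [168, 166, 153]), (583, [168, 166, 152]), (581, [167, 165, 152]), (579, [167, 166, 152]), (577, [167, 165, 153]), (575, [167, 165, 151]), (573, [167, 164, 152]), (571, [168, 165, 152]), (569, [168, 166, 153]), (567, [152, 150, 138]), (565, [138, 136, 126]), (563, [158, 155, 143]), (561, [169, 167, 154]), (559, [168, 167, 152]), (557, [151, 150, 138]), (555, [138, 136, 126]), (553, [157, 156, 143]), (551, [170, 167, 154]), (549, [168, 167, 154]), (547, [139, 137, 127]), (545, [126, 124, 114]), (543, [160, 157, 145]), (541, [169, 168, 154]), (539, [169, 166, 153]), (537, [154, 151, 139]), (535, [135, 135, 122]), (533, [130, 130, 119]), (531, [133, 132, 119]), (529, [108, 113, 115]), (527, [64, 84, 118]), (525, [32, 66, 118]), (523, [35, 69, 119]), (521, [36, 69, 119]), (519, [33, 67, 117]), (517, [33, 67, 117]), (515, [27, 65, 115]), (513, [33, 68, 118]), (511, [33, 69, 118]), (509, [39, 71, 121]), (507, [31, 63, 110]), (505, [27, 59, 108]), (503, [28, 60, 108]), (501, [27, 61, 109])]
```

Call:
move_arm:
  rows: "0.01 0 0 0 0 0 1;0.02 0 0 0 0 0 1;0.03 0 0 0 0 0 1;0.033 0 0 0 0 0 1;0.033 0 0 0 0 0 1;0.033 0 0 0 0 0 1;0.033 0 0 0 0 0 1"

```text
clock: 54.28
eef_pos: [474.7, -50.4, 36.1]
tool_rot: [3.141, 0.014, -3.133]
force: [11.2, -1.9, -7.3]
width: 23.2
gripper_force: 59.7
```

```bash
python3 plan.py; python3 pins.py; python3 band.py -49|sed -n '4,9p'
```

```text
meas 54.28 [474.7 -50.4  70.8] [ 180.     0.8 -179.5] w 23.2 F [11.2 -1.9 -7.3] cmd [540.4 -49.6  69.9] 180.5
S [262.45 221.81] [259, 216, 7, 15, 62] [606.64 -51.65  65.  ]
S [259.05 250.7 ] [255, 244, 8, 16, 73] [605.47  28.54  65.  ]
232 [(142, 121, 79), (147, 126, 84), (152, 130, 87), (152, 129, 87), (152, 130, 86), (151, 128, 84), (151, 129, 84), (154, 133, 89), (150, 122, 80), (136, 126, 111), (128, 133, 131), (131, 135, 131), (131, 133, 126), (93, 104, 127), (32, 66, 123), (26, 66, 123), (25, 64, 122)]
233 [(133, 120, 98), (147, 135, 114), (157, 144, 122), (157, 144, 121), (141, 126, 100), (139, 125, 98), (151, 138, 116), (155, 143, 120), (149, 114, 91), (133, 112, 110), (128, 132, 134), (129, 132, 131), (132, 134, 133), (94, 104, 128), (41, 75, 128), (34, 73, 128), (40, 76, 129)]
234 [(136, 133, 124), (156, 155, 143), (168, 167, 154), (168, 165, 154), (137, 136, 125), (128, 127, 118), (156, 155, 144), (167, 158, 145), (158, 106, 96), (141, 109, 103), (128, 132, 126), (131, 135, 127), (133, 133, 126), (94, 104, 125), (42, 75, 128), (37, 73, 126), (40, 75, 127)]
235 [(134, 132, 121), (158, 154, 144), (168, 167, 154), (169, 166, 154), (135, 134, 124), (137, 136, 125), (162, 161, 149), (167, 153, 140), (157, 99, 88), (140, 106, 96), (130, 130, 118), (133, 133, 119), (133, 131, 117), (96, 101, 117), (37, 68, 117), (28, 65, 118), (34, 69, 118)]
236 [(107, 105, 94), (140, 134, 123), (149, 143, 131), (148, 144, 130), (118, 114, 104), (129, 124, 115), (148, 144, 132), (149, 131, 120), (137, 79, 69), (128, 98, 90), (127, 125, 114), (129, 125, 114), (133, 127, 114), (94, 94, 109), (28, 58, 105), (28, 57, 108), (21, 56, 106)]
237 [(85, 82, 76), (110, 107, 96), (122, 118, 106), (121, 117, 107), (93, 91, 84), (100, 96, 87), (119, 116, 106), (119, 107, 98), (110, 68, 61), (112, 90, 83), (118, 114, 103), (120, 115, 104), (122, 116, 103), (87, 87, 99), (22, 47, 95), (14, 48, 95), (22, 51, 98)]
```

Same picture as lane b (g ≈ 49.4 mm). Release, rise, and measure the timer.

```bash
python3 - <<'E'
import json;s=json.load(open("cmd.json"));s["p"]=[540.4-.243*300,-50.2,69.9];json.dump(s,open("cmd.json","w"))
E
python3 plan.py 467.5,-50.2,165,180.5
```

```text
meas 54.43 [474.7 -50.4  70.8] [ 180.     0.8 -179.5] w 23.1 F [11.8 -1.3 -6. ] cmd [467.5 -50.2  69.9] 180.5
0 0 -0.317 0 0 -0 rows>= 3
```

Call:
move_arm:
  rows: "0 0 0 0 0 0 0.3;0 0 0 0 0 0 0.1;0 0 0 0 0 0 -0.1;0 0 0 0 0 0 -0.1;0 0 0 0 0 0 -0.1;0 0 -0.05 0 0 0 -0.1;0 0 -0.12 0 0 0 -0.1;0 0 -0.22 0 0 0 -0.1;0 0 -0.317 0 0 0 -0.1;0 0 -0.317 0 0 0 -0.1;0 0 -0.317 0 0 0 -0.1"

```text
clock: 55.35
eef_pos: [468.1, -50.4, 131.7]
tool_rot: [-3.141, 0.003, -3.133]
force: [0.5, -0.8, -0.8]
width: 46.7
gripper_force: 0.0
```

```bash
python3 plan.py; python3 pins.py; python3 band.py -49|sed -n '7p'; python3 band.py 31|sed -n '7p'; python3 - <<'E'
from h import *
np.set_printoptions(suppress=True,precision=3)
T=Cam("top");S=Cam("side")
print(read_state()["qpos"])
w=np.hstack([cv2.resize(T.img[240:300,125:195],None,fx=5.6,fy=6,interpolation=cv2.INTER_CUBIC),cv2.resize(S.img[375:445,320:395],None,fx=5.2,fy=360/70,interpolation=cv2.INTER_CUBIC)])
cv2.imwrite("pics/timer.png",w[:,:,::-1]);print(w.shape)
for n,c,roi in(("T",T,(135,245,185,295)),("S",S,(325,380,390,440))):
    m=np.zeros((480,640),np.uint8);x0,y0,x1,y1=roi
    k=c.mask((0,0,0),(180,255,38));m[y0:y1,x0:x1]=k[y0:y1,x0:x1]
    cs=max(cv2.findContours(m,cv2.RETR_EXTERNAL,cv2.CHAIN_APPROX_NONE)[0],key=cv2.contourArea)
    print(n,"bar",cv2.minAreaRect(cs),cv2.boxPoints(cv2.minAreaRect(cs)).tolist())
    print("red",c.blobs(c.mask((0,130,80),(6,255,255))|c.mask((174,130,80),(180,255,255)),4,roi))
E
```

```text
meas 55.35 [468.1 -50.4 166.4] [-180.     0.2 -179.5] w 46.7 F [ 0.5 -0.8 -0.8] cmd [467.5 -50.2 165. ] 180.5
S [262.29 221.47] [259, 216, 7, 14, 59] [607.06 -52.64  65.  ]
S [258.95 249.95] [255, 244, 8, 14, 66] [605.86  26.57  65.  ]
T [302.92 192.78] [300, 190, 7, 7, 36] [609.11  31.25  65.  ]
235 [(135, 132, 122), (157, 156, 144), (170, 168, 155), (169, 166, 153), (139, 137, 127), (136, 132, 123), (162, 161, 149), (168, 153, 142), (158, 97, 86), (138, 103, 92), (130, 130, 120), (131, 130, 119), (132, 130, 116), (94, 101, 116), (37, 66, 118), (31, 65, 117), (38, 70, 119)]
264 [(127, 125, 115), (142, 139, 128), (168, 166, 154), (168, 166, 154), (167, 166, 153), (137, 136, 125), (147, 146, 134), (169, 168, 155), (165, 151, 138), (154, 101, 90), (135, 107, 100), (128, 130, 119), (131, 130, 117), (133, 131, 119), (94, 101, 117), (34, 66, 117), (31, 66, 118)]
[ 0.157  0.506 -0.155  2.086  0.14   0.562  1.482]
(360, 782, 3)
T bar ((153.8000030517578, 267.4000244140625), (9.838699340820312, 22.360679626464844), 26.56505012512207) [[144.40000915527344, 275.20001220703125], [154.40000915527344, 255.2000274658203], [163.1999969482422, 259.60003662109375], [153.1999969482422, 279.60003662109375]]
red [(array([167.17, 257.83]), [165, 256, 5, 5, 12])]
S bar ((356.6751708984375, 398.61358642578125), (31.079998016357422, 14.159998893737793), 16.260204315185547) [[339.7743835449219, 401.0592041015625], [343.7391662597656, 387.465576171875], [373.5759582519531, 396.16796875], [369.6111755371094, 409.7615966796875]]
red [(array([339.  , 395.38]), [337, 394, 5, 4, 13])]
```

View pics/timer.png

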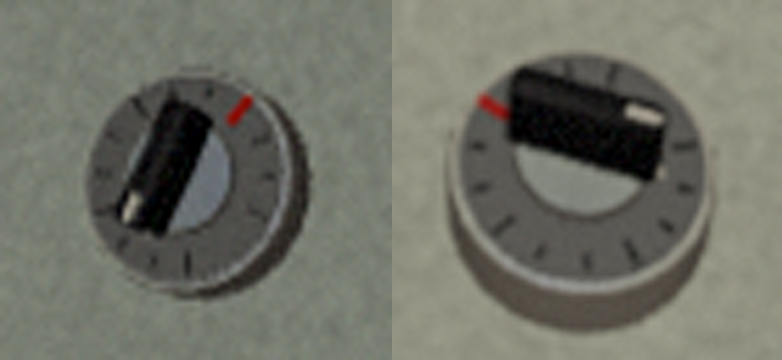

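```bash
python3 - <<'E'
from h import *
np.set_printoptions(suppress=True,precision=1)
T=Cam("top");S=Cam("side")
t=lambda u,v:((u+.5)/5.6-.5+125,(v+.5)/6-.5+240)
s=lambda u,v:((u-391.5)/5.2-.5+320,(v+.5)*70/360-.5+375)
P,e=tri(T,t(188,180),S,s(581,170));print("dial",P,e,T.at(t(188,180),30),S.at(s(581,170),30))
C=(T.at(t(188,180),30)+S.at(s(581,170),30))[:2]/2
for z in(66,69):
    a,b=T.at(t(130,205),z),S.at(s(645,113),z);print("pointer",z,a,b)
Q,e=tri(T,t(130,205),S,s(645,113));print(Q,e)
for n,(c,p) in dict(T=(T,(167.17,257.83)),S=(S,(339.0,395.4))).items():
    m=c.at(p,30);d=m[:2]-C;print("mark",m,np.degrees(np.arctan2(d[1],d[0])),np.linalg.norm(d))
# bar edges
a,b=T.at(t(172,100),69),T.at(t(118,215),69);d=b-a;print("bar T",np.degrees(np.arctan2(d[1],d[0])),np.linalg.norm(d),(a+b)/2)
a,b=S.at(s(520,66),69),S.at(s(665,103),69);d=b-a;print("bar S",np.degrees(np.arctan2(d[1],d[0])),np.linalg.norm(d),(a+b)/2)
a,b=S.at(s(511,101),69),S.at(s(660,140),69);d=b-a;print("bar S2",np.degrees(np.arctan2(d[1],d[0])),np.linalg.norm(d),(a+b)/2)
d=Q[:2]-C;print("pointer dir",np.degrees(np.arctan2(d[1],d[0])),C)
E
```

```text
dial [429.3 324.2  25.1] 0.01811454076197588 [428.7 322.5  30. ] [429.6 326.8  30. ]
pointer 66 [414.3 330.2  66. ] [412.8 327.6  66. ]
pointer 69 [414.  329.1  69. ] [413.  329.3  69. ]
[413.5 329.2  69.1] 0.9876773020246183
mark [455.  307.1  30. ] -34.09814036077326 31.221570886214874
mark [455.4 306.7  30. ] -34.398560058279536 31.825614803237993
bar T 161.2054712787996 42.6593031360374 [430.5 326.1  69. ]
bar S 164.9179365599168 42.59744520403737 [427.8 320.5  69. ]
bar S2 164.70495378752526 43.39299734517751 [430.1 331.9  69. ]
pointer dir 163.80937342019982 [429.2 324.6]
```

Both gauges stand at the band. Timer: axis at about (429, 324) mm, pointer direction 164°, red mark −34°, so wind about 198° clockwise, in two grips.

```bash
python3 plan.py 455,150,170,172 429.2,324.3,150,164 429.2,324.3,56,164
```

```text
meas 55.75 [466.7 -50.2 164.3] [ 1.800e+02 -1.000e-01 -1.795e+02] w 46.5 F [-1.   0.5  0.4] cmd [467.5 -50.2 165. ] 180.5
0.036 0.668 -0.017 0 0 0.094 rows>= 5 
0.165 0.563 0.067 0 0 0.089 rows>= 5 
0 0 0.313 0 0 0 rows>= 3
```

Call:
move_arm:
  rows: "0.036 0.668 -0.017 0 0 0.094 -0.1;0.036 0.668 -0.017 0 0 0.094 -0.1;0.036 0.668 -0.017 0 0 0.094 -0.1;0.036 0.668 -0.017 0 0 0.094 -0.1;0.036 0.668 -0.017 0 0 0.094 -0.1;0.036 0.668 -0.017 0 0 0.094 -0.1;0.036 0.668 -0.017 0 0 0.094 -0.1;0.036 0.668 -0.017 0 0 0.094 -0.1"

```text
clock: 56.42
eef_pos: [454.3, 149.3, 135.1]
tool_rot: [-3.14, -0.001, 3.003]
force: [-0.1, -0.1, -0.1]
width: 47.1
gripper_force: 0.0
```

Call:
move_arm:
  rows: "0.165 0.563 0.067 0 0 0.089 -0.1;0.165 0.563 0.067 0 0 0.089 -0.1;0.165 0.563 0.067 0 0 0.089 -0.1;0.165 0.563 0.067 0 0 0.089 -0.1;0.165 0.563 0.067 0 0 0.089 -0.1;0.165 0.563 0.067 0 0 0.089 -0.1;0.165 0.563 0.067 0 0 0.089 -0.1;0.165 0.563 0.067 0 0 0.089 -0.1;0.165 0.563 0.067 0 0 0.089 -0.1;0.165 0.563 0.067 0 0 0.089 -0.1"

```text
clock: 57.25
eef_pos: [429.8, 322.0, 115.6]
tool_rot: [-3.141, 0.0, 2.86]
force: [-0.5, -0.7, -0.7]
width: 46.6
gripper_force: 0.0
```

Call:
move_arm:
  rows: "0 0 0.08 0 0 0 -0.1;0 0 0.15 0 0 0 -0.1;0 0 0.2 0 0 0 -0.1;0 0 0.25 0 0 0 -0.1;0 0 0.28 0 0 0 -0.1;0 0 0.3 0 0 0 -0.1;0 0 0.313 0 0 0 -0.1;0 0 0.313 0 0 0 -0.1"

```text
clock: 57.92
eef_pos: [429.0, 323.8, 21.2]
tool_rot: [-3.141, -0.0, 2.863]
force: [-1.1, -1.0, 0.3]
width: 46.8
gripper_force: 0.0
```

Call:
move_arm:
  rows: "0 0 0 0 0 0 1;0 0 0 0 0 0 1;0 0 0 0 0 0 1;0 0 0 0 0 0 1;0 0 0 0 0 0 1;0 0 0 0 0 0 1"

```text
clock: 58.42
eef_pos: [429.2, 323.8, 22.4]
tool_rot: [3.142, 0.001, 2.863]
force: [-1.1, -2.8, 5.7]
width: 10.9
gripper_force: 58.8
```

```bash
python3 plan.py; python3 -c "
from cell import *
s=read_state();print(s['qpos'].round(2),s['torque'].round(3))"
```

```text
meas 58.42 [429.2 323.8  57.1] [180.   0. 164.] w 10.9 F [-1.1 -2.8  5.7] cmd [429.3 324.2  56.1] 164.0
[-0.69  0.76 -0.01  1.97  0.03  0.41  0.57] [-0.407  0.166  0.061]
```

Call:
move_arm:
  rows: "0 0 0 0 0 0.075 1;0 0 0 0 0 0.15 1;0 0 0 0 0 0.225 1;0 0 0 0 0 0.3 1;0 0 0 0 0 0.37 1;0 0 0 0 0 0.44 1;0 0 0 0 0 0.51 1;0 0 0 0 0 0.58 1;0 0 0 0 0 0.65 1;0 0 0 0 0 0.72 1;0 0 0 0 0 0.76 1;0 0 0 0 0 0.8 1"

```text
clock: 59.42
eef_pos: [429.6, 324.1, 22.3]
tool_rot: [3.14, -0.0, 1.603]
force: [-0.6, -1.5, 5.9]
width: 11.1
gripper_force: 58.8
```

Call:
move_arm:
  rows: "0 0 0 0 0 0.075 1;0 0 0 0 0 0.15 1;0 0 0 0 0 0.225 1;0 0 0 0 0 0.3 1;0 0 0 0 0 0.36 1;0 0 0 0 0 0.4 1;0 0 0 0 0 0.4 1;0 0 0 0 0 0.4 1"

```text
clock: 60.08
eef_pos: [429.9, 324.0, 22.4]
tool_rot: [3.14, -0.001, 0.977]
force: [-0.1, -2.3, 5.0]
width: 10.8
gripper_force: 59.0
```

```bash
python3 - <<'E'
import json;s=json.load(open("cmd.json"));s["yaw"]-=108;json.dump(s,open("cmd.json","w"))
E
python3 plan.py 429.3,324.2,125,56 429.3,324.2,125,146 429.3,324.2,125,236 429.3,324.2,56,236;  python3 -c "
from cell import *
s=read_state();print(s['qpos'].round(2),s['torque'].round(3))"
```

```text
meas 60.08 [429.9 324.   57.1] [ 1.799e+02 -1.000e-01  5.600e+01] w 10.8 F [-0.1 -2.3  5. ] cmd [429.3 324.2  56.1] 56.0
-0 -0 -0.23 0 0 0 rows>= 2 
-0 -0 0 0 0 -1 rows>= 13 OVER
0 -0 0 0 0 -1 rows>= 13 OVER
0 0 0.23 0 0 0 rows>= 2 
[-0.98  0.81  0.44  1.98 -0.69  0.5  -0.63] [-0.433  0.013 -0.062]
```

Joint 7 has room (redundancy helps), so keep the grip and wind on.

Call:
move_arm:
  rows: "0 0 0 0 0 0.07 1;0 0 0 0 0 0.14 1;0 0 0 0 0 0.21 1;0 0 0 0 0 0.28 1;0 0 0 0 0 0.35 1;0 0 0 0 0 0.42 1;0 0 0 0 0 0.49 1;0 0 0 0 0 0.56 1;0 0 0 0 0 0.62 1;0 0 0 0 0 0.68 1;0 0 0 0 0 0.7 1;0 0 0 0 0 0.7 1"

```text
clock: 61.08
eef_pos: [430.0, 323.5, 22.4]
tool_rot: [3.141, -0.002, -0.123]
force: [-0.2, -3.1, 5.6]
width: 11.1
gripper_force: 59.7
```

```bash
python3 -c "
from cell import *
s=read_state();print(s['qpos'].round(2),s['torque'].round(3),s['tool_rot'].round(3))"
```

```text
[-1.14  0.89  0.72  1.99 -0.99  0.66 -1.45] [-0.615 -0.015 -0.08 ] [ 3.141e+00 -2.000e-03 -1.230e-01]
```

Call:
move_arm:
  rows: "0 0 0 0 0 0.05 1;0 0 0 0 0 0.1 1;0 0 0 0 0 0.15 1;0 0 0 0 0 0.2 1;0 0 0 0 0 0.25 1;0 0 0 0 0 0.3 1;0 0 0 0 0 0.3 1;0 0 0 0 0 0.3 1"

```text
clock: 61.75
eef_pos: [430.0, 323.4, 22.4]
tool_rot: [-3.141, -0.002, -0.594]
force: [0.1, -3.1, 5.4]
width: 10.5
gripper_force: 59.7
```

```bash
python3 - <<'E'
import json;s=json.load(open("cmd.json"));s["p"]=[429.3,324.2,56.1];s["yaw"]=-34.0;json.dump(s,open("cmd.json","w"))
E
python3 plan.py 429.3,324.2,140,-34 429.3,180,200,0; python3 -c "
from cell import *
s=read_state();print(s['qpos'].round(2),s['torque'].round(3),s['tool_rot'].round(3))"
```

```text
meas 61.75 [430.  323.4  57.1] [-1.8e+02 -1.0e-01 -3.4e+01] w 10.5 F [ 0.1 -3.1  5.4] cmd [429.3 324.2  56.1] -34.0
0 0 -0.28 0 0 -0 rows>= 3 
0.269 0.398 -0.2 0 0 -0.378 rows>= 5 
[-1.18  0.92  0.79  1.99 -1.05  0.71 -1.87] [-0.642  0.002 -0.097] [-3.141e+00 -2.000e-03 -5.940e-01]
```

Call:
move_arm:
  rows: "0 0 0 0 0 0 0.4;0 0 0 0 0 0 0.2;0 0 0 0 0 0 0;0 0 0 0 0 0 0;0 0 0 0 0 0 0;0 0 -0.04 0 0 0 0;0 0 -0.1 0 0 0 0;0 0 -0.18 0 0 0 0;0 0 -0.28 0 0 0 0;0 0 -0.28 0 0 0 0;0 0 -0.28 0 0 0 0"

```text
clock: 62.67
eef_pos: [430.0, 324.8, 107.6]
tool_rot: [-3.138, -0.001, -0.593]
force: [0.3, 1.1, -0.5]
width: 42.8
gripper_force: 0.0
```

Call:
move_arm:
  rows: "0.269 0.398 -0.2 0 0 -0.378 0;0.269 0.398 -0.2 0 0 -0.378 0;0.269 0.398 -0.2 0 0 -0.378 0;0.269 0.398 -0.2 0 0 -0.378 0;0.269 0.398 -0.2 0 0 -0.378 0;0.269 0.398 -0.2 0 0 -0.378 0;0.269 0.398 -0.2 0 0 -0.378 0;0.269 0.398 -0.2 0 0 -0.378 0"

```text
clock: 63.33
eef_pos: [428.6, 181.0, 164.8]
tool_rot: [3.141, 0.002, 0.0]
force: [-0.6, -0.1, -0.2]
width: 43.0
gripper_force: 0.0
```

```bash
python3 plan.py; python3 pins.py; python3 band.py -49|sed -n '7p'; python3 band.py 31|sed -n '7p'; python3 - <<'E'
from h import *
np.set_printoptions(suppress=True,precision=1)
T=Cam("top");S=Cam("side");C=np.array([429.2,324.3])
for n,c,roi in(("T",T,(138,250,182,290)),("S",S,(333,385,380,420))):
    m=np.zeros((480,640),np.uint8);x0,y0,x1,y1=roi
    k=c.mask((0,0,0),(180,255,38));m[y0:y1,x0:x1]=k[y0:y1,x0:x1]
    cs=max(cv2.findContours(m,cv2.RETR_EXTERNAL,cv2.CHAIN_APPROX_NONE)[0],key=cv2.contourArea)
    p,q=[c.at(x,62)[:2] for x in cv2.fitLine(cs,cv2.DIST_L2,0,.01,.01).ravel()[None,2:4]+np.outer([-10,10],cv2.fitLine(cs,cv2.DIST_L2,0,.01,.01).ravel()[:2])]
    d=q-p;print(n,"bar",cv2.minAreaRect(cs),(p+q)/2,np.degrees(np.arctan2(d[1],d[0])))
    # bright small blobs close to bar = pointer
    b=cv2.boundingRect(cs);print(b)
    for x in c.blobs(c.mask((0,0,125),(40,70,255)),2,roi): 
        if x[1][4]<60: w=c.at(x[0],69);dd=w[:2]-C;print("white",x[0],x[1],w,np.degrees(np.arctan2(dd[1],dd[0])))
    print("red",[x for x in c.blobs(c.mask((0,130,80),(6,255,255)),3,roi)])
E
```

```text
meas 63.33 [428.6 181.  199.5] [1.8e+02 1.0e-01 0.0e+00] w 43.0 F [-0.6 -0.1 -0.2] cmd [429.4 180.1 200.1] 0.0
S [262.46 222.58] [259, 216, 8, 15, 76] [606.4  -49.39  65.  ]
S [259.05 251.14] [255, 244, 8, 16, 85] [605.36  29.69  65.  ]
T [302.92 192.78] [300, 190, 7, 7, 36] [609.11  31.25  65.  ]
T [341.43 195.23] [339, 192, 6, 7, 35] [609.99 -49.75  65.  ]
235 [(137, 135, 126), (161, 160, 147), (174, 172, 159), (173, 171, 157), (141, 141, 128), (141, 138, 128), (166, 166, 153), (173, 158, 145), (162, 102, 91), (145, 111, 102), (133, 134, 122), (135, 136, 123), (139, 138, 124), (102, 106, 123), (38, 70, 122), (33, 71, 121), (31, 69, 121)]
264 [(133, 129, 119), (146, 145, 132), (172, 171, 158), (173, 171, 158), (173, 171, 158), (141, 139, 127), (153, 152, 140), (174, 174, 161), (171, 158, 145), (158, 106, 95), (140, 114, 104), (132, 132, 122), (131, 133, 121), (137, 135, 122), (98, 104, 121), (34, 67, 120), (29, 68, 122)]
T bar ((160.5, 264.5), (29.0, 41.0), 90.0) [445.5 311.4] -65.02378098513468
(140, 250, 42, 30)
red []
S bar ((357.10107421875, 398.56500244140625), (32.385372161865
[... 462 characters left out ...]
 69. ] 91.78918051468582
white [347.5 411.5] [347, 411, 2, 2, 2] [444.1 353.4  69. ] 62.88933199784907
white [351.4 412.6] [350, 411, 3, 4, 5] [438.5 355.   69. ] 73.14178778283616
white [355.  411.7] [354, 411, 3, 2, 3] [433.3 353.5  69. ] 82.06118279343016
white [333.9 416.1] [333, 412, 4, 8, 14] [463.8 360.9  69. ] 46.66327994909958
white [354.5 415. ] [354, 415, 2, 1, 2] [434.1 358.6  69. ] 81.81852655714673
white [359. 415.] [358, 415, 3, 1, 3] [427.7 358.5  69. ] 92.57458089284333
white [362.5 414. ] [362, 414, 2, 1, 2] [422.6 356.9  69. ] 101.5035771829497
white [378.4 417.6] [377, 415, 3, 5, 9] [400.  361.9  69. ] 127.87848435215187
red [(array([339.6, 395.8]), [337, 394, 6, 5, 17])]
```

```bash
python3 plan.py 460,-90,240,0
```

```text
meas 63.63 [428.9 180.4 199.8] [1.8e+02 0.0e+00 1.0e-01] w 43.1 F [0.1 1.  0.1] cmd [429.4 180.1 200.1] 0.0
0.102 0.9 -0.133 0 0 0 rows>= 7
```

Call:
move_arm:
  rows: "0.102 0.9 -0.133 0 0 0 0;0.102 0.9 -0.133 0 0 0 0;0.102 0.9 -0.133 0 0 0 0;0.102 0.9 -0.133 0 0 0 0;0.102 0.9 -0.133 0 0 0 0;0.102 0.9 -0.133 0 0 0 0;0.102 0.9 -0.133 0 0 0 0;0.102 0.9 -0.133 0 0 0 0;0.102 0.9 -0.133 0 0 0 0;0.102 0.9 -0.133 0 0 0 0"

```text
clock: 64.47
eef_pos: [459.7, -88.8, 204.9]
tool_rot: [-3.141, 0.001, 0.002]
force: [1.0, 0.3, 0.3]
width: 42.7
gripper_force: 0.0
```

```bash
python3 - <<'E'
from h import *
np.set_printoptions(suppress=True,precision=1)
T=Cam("top");c=T;x0,y0,x1,y1=138,250,182,290
m=np.zeros((480,640),np.uint8);k=c.mask((0,0,0),(180,255,38));m[y0:y1,x0:x1]=k[y0:y1,x0:x1]
cs=max(cv2.findContours(m,cv2.RETR_EXTERNAL,cv2.CHAIN_APPROX_NONE)[0],key=cv2.contourArea)
f=cv2.fitLine(cs,cv2.DIST_L2,0,.01,.01).ravel();p,q=[c.at(f[2:]+s*f[:2],60)[:2] for s in(-10,10)]
d=q-p;print(cv2.minAreaRect(cs),(p+q)/2,np.degrees(np.arctan2(d[1],d[0])))
print("red",c.blobs(c.mask((0,130,80),(6,255,255)),3,(138,250,182,290)))
for v in range(254,284): print(v," ".join("%3d"%(int(T.img[v,u].sum())//3) for u in range(142,176)))
E
```

```text
((160.25, 258.75), (1.4142134189605713, 0.7071067094802856), 45.0) [447.9 311.3] -129.19754095342444
red [(array([167.8, 257.1]), [166, 256, 4, 3, 8])]
254 119 115 118 116 124 123 121 120 100  93  78  72  75  58  71  75  76  74  72  76  56  75  72  74  86 106 100  95 107 112 123 123 111 107
255 113 114 112 115 122 119 116  95  76  74  74  71  72  51  57  72  76  78  79  61  40  72  73  74  78  76  96 119  96  95 109 115 117 112
256 118 120 115 118 118  99  70  49  69  80  75  76  77  57  62  67  72  81  75  68  65  79  78  74  78  72  56  63  93 106  72  90 111 115
257 117 119 119 117  99  80  78  26  62  74  71  74  78  80  69  38  54  66  65  77  77  73  74  78  72  68  51  54  85 119  99  56  62  97
258 116 117 118  99  76  75  75  58  46  65  73  76  73  70  44  35  98  57  24  61  71  75  73  71  65  58  49  49  57  72  73  53  56  53
259 118 122  99  80  70  72  74  75  60  55  73  74  73  40  19  98 142  91  29  11  51  69  67  63  60  57  56  55  54  56  59  62  64  60
260 122 110  77  72  72  72  77  72  76  74  82  83  39  17  54 137  97  40  40  36  53  54  54  61  64  65 
[... 2551 characters left out ...]

279  78  76  74  75  74  73  76  73  79  72  73  72  77  73  75  80  78  77  77  77  76  76  74  74  77  78  76  73  76  77  72  79  74  77
280  74  76  75  77  78  79  78  77  73  76  80  74  75  75  80  80  78  71  78  78  78  75  78  77  81  74  71  77  76  77  76  78  79  74
281  76  76  78  75  74  79  76  78  74  78  76  74  75  76  77  77  79  79  75  77  74  78  77  77  74  72  77  74  75  77  74  74  78  72
282  74  79  80  73  72  77  74  78  79  77  76  79  77  76  78  75  76  75  77  76  73  78  72  79  79  76  73  80  75  74  77  76  74  75
283  77  78  73  78  78  78  75  76  76  74  76  75  78  76  76  80  78  73  73  79  77  74  76  77  75  75  77  75  76  77  77  75  80  71
```

```bash
python3 - <<'E'
from h import *
T=Cam("top")
w=T.at((157.4,259.7),69);print(w)
for C in((429.2,324.3),(429.6,323.6)):
    d=w[:2]-C;print(np.degrees(np.arctan2(d[1],d[0])),np.linalg.norm(d))
s=read_state();print(s["force"],s["clock"])
E
```

```text
[443.98308766 313.92672473  69.        ]
-35.057293997029966 18.05947176647218
-33.92261147243048 17.333362771864383
[ 0.34123227 -0.2696811   0.89051974] 64.5667
```

```bash
python3 -c "
from cell import *
print(finish_job())"
```

```text
the job is handed in; nothing more can be done
None
```

The job is handed in at about 65 s: both links found on the bench (no third was present) are pinned in lanes a and b with their gauges braked at about 49.5 mm, and the timer's key is wound to within about 4° of the red mark; the hand-in returned no verdict.

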